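Free the shaker's seized lock knob, load the culture jars and secure the retaining frame

TASK

Get the bench shaker ready for a run. First free its transport-lock knob, which is seized with dried medium: rock it back and forth in small arcs until it breaks free, then turn it anticlockwise (seen from above) all the way to its open stop. Then stand every capped culture jar from the bench upright in the shaker's tray, one to a bay; only after that swing the retaining frame down over them, turn the turnbutton across the frame's front bar, tug the frame's sprung handle straight up with about 12 N (it rises some 6 mm; never as much as 20 N) to make sure the frame is held, and let go; leave the other bench things where they stand.

Things in the scene. Friction and masses are not known exactly. Their poses are not given: they have to be found in the camera images.
- shaker: White bench shaker, fixed. Origin on the bench under the middle of its tray; z up, x from its front (robot side) to its back, y to the left. Housing x -120..120, y -190..280 mm, deck 65 mm above the bench. Lock knob at x -20, y 225; turnbutton pivot at x -80, y -125 on a 20 mm post; frame hinge line along y at x 90, 158 mm up, between posts at y -178 and 178 that rise to 166 mm.
- bay0 (a point): Centre of the floor of bay 0 of the steel tray (bays in one row along the shaker's y, counted from its -y end, 77 mm apart); axes as the shaker's. A bay is 74 x 74 mm inside, its floor 71 mm above the bench, its walls 3 mm thick and 24 mm high.
- bay1 (a point): Centre of the floor of bay 1 of the steel tray (bays in one row along the shaker's y, counted from its -y end, 77 mm apart); axes as the shaker's. A bay is 74 x 74 mm inside, its floor 71 mm above the bench, its walls 3 mm thick and 24 mm high.
- bay2 (a point): Centre of the floor of bay 2 of the steel tray (bays in one row along the shaker's y, counted from its -y end, 77 mm apart); axes as the shaker's. A bay is 74 x 74 mm inside, its floor 71 mm above the bench, its walls 3 mm thick and 24 mm high.
- bay3 (a point): Centre of the floor of bay 3 of the steel tray (bays in one row along the shaker's y, counted from its -y end, 77 mm apart); axes as the shaker's. A bay is 74 x 74 mm inside, its floor 71 mm above the bench, its walls 3 mm thick and 24 mm high.
- lock (a joint): Knob angle, rad, anticlockwise from above positive; at 0 its white line points to the shaker's +x. Starts near 0, seized: hard stops at about +-0.10. Turned to one end of its play, then the other, alternately (anticlockwise end first), the crust gives and the play grows to +-0.3; after about 6 half strokes it is free to turn to the open stop at 1.5. Forcing it one way does not help. Stays where left.
- lock_grip (a point): On the axis (vertical) of the lock knob, where to grip it: black round fluted knob, 50 mm diameter, 46 mm high, from 73 to 119 mm above the bench; this point is 103 mm above the bench. A white line on its top marks this point's x axis, which turns with the knob. The fingers slip round it if it is forced. Fully open: within 0.15 rad of the stop.
- frame (a joint): Angle of the retaining frame, rad: 0 closed (level, 8 mm over the jars' caps), 1.57 upright, 1.9 open stop. Starts leaning a little back and stays there; let go below about 1.1 it drops shut. A U of 8 mm round steel bar hinged behind the tray: side bars at y -165 and 165 mm, front bar 140 mm from the hinge line (x -50 when closed), a second cross bar 90 mm from the hinge line.
- pull (a joint): How far the sprung handle is pulled out of the frame, m, along the frame's normal (up when the frame is closed): 0 at rest, spring 1.6 N/mm with 2 N preload, so 0.005 is 10 N, 0.00625 is 12 N, 0.01125 is 20 N; stop at 0.014.
- pull_grip (a point): Middle of the frame's handle bar: round dark steel, 10 mm thick, 80 mm long along the shaker's y, 40 mm outside the front bar in the frame's plane, 180 mm from the hinge line (at angle a: shaker x = 90 - 180 cos a, height 158 + 180 sin a mm). Can be pinched from above, fingers closing along the shaker's x; it turns between the pads as the frame swings.
- button (a joint): Turnbutton angle, rad, anticlockwise from above positive. Near 0 its steel arm (54 mm from the pivot, 16 mm wide, 7 mm thick, underside 165 mm above the bench) points along the shaker's -y, clear of the frame; at 1.57 it points along +x, 3 mm above the closed frame's front bar, and holds it down. Stop at 1.62; secured beyond 1.35. Turns easily (0.06 N m) and stays.
- button_grip (a point): On the turnbutton's vertical pivot axis, where to grip it: in the black grip ridge on its arm, 12 mm wide (along this point's x axis), 46 mm long (point y), from 172 to 206 mm above the bench; this point is 193 mm above the bench. The point's axes turn with the button.
- jar0: Capped culture jar, upright glass cylinder, 60 mm diameter, 75 mm high with its flat dark cap, about 0.2 kg. Origin at the centre of its underside. Two to four of the four jars are present in a run; the others are absent (None).
- jar1: Capped culture jar, upright glass cylinder, 60 mm diameter, 75 mm high with its flat dark cap, about 0.2 kg. Origin at the centre of its underside. Two to four of the four jars are present in a run; the others are absent (None).
- jar2: Capped culture jar, upright glass cylinder, 60 mm diameter, 75 mm high with its flat dark cap, about 0.2 kg. Origin at the centre of its underside. Two to four of the four jars are present in a run; the others are absent (None).
- jar3: Capped culture jar, upright glass cylinder, 60 mm diameter, 75 mm high with its flat dark cap, about 0.2 kg. Origin at the centre of its underside. Two to four of the four jars are present in a run; the others are absent (None).
- pot: Bystander: seedling in a black plastic pot, 70 mm across, 62 mm high, leaves up to 140 mm. Origin at the centre of its underside. Leave alone.
- washbottle: Bystander: white bottle, 64 mm diameter, 170 mm high; origin at the centre of its underside. Leave alone.
- beaker: Bystander: open glass beaker, 72 mm diameter, 85 mm high; origin at the centre of its underside. Leave alone.
- dishes: Bystander: stack of clear dishes, 92 mm diameter, 56 mm high; origin at the centre of its underside. Leave alone.
- tipbox: Bystander: green box, 85 x 120 x 60 mm; origin at the centre of its underside. Leave alone.

How it is judged (in metres and radians):
On the way, in this order (a step that is already met when the one before it is completed fails the run):
1. the lock knob has broken free and is turned to its open stop (beyond 1.35 rad) (value of joint lock above 1.35 rad), for 0.2 s.
2. every jar present stands upright on the floor of a tray bay, let go, with the frame still open (above 0.6 rad) (angle between each of jar0, jar1, jar2, jar3's own z axis and vertical below 0.1 rad and x of jar0 in the frame of shaker between -0.02 and 0.02 m and y of jar0 in the frame of shaker between -0.155 and 0.155 m and z of jar0 in the frame of shaker between 0.066 and 0.078 m and x of jar1 in the frame of shaker between -0.02 and 0.02 m and y of jar1 in the frame of shaker between -0.155 and 0.155 m and z of jar1 in the frame of shaker between 0.066 and 0.078 m and x of jar2 in the frame of shaker between -0.02 and 0.02 m and y of jar2 in the frame of shaker between -0.155 and 0.155 m and z of jar2 in the frame of shaker between 0.066 and 0.078 m and x of jar3 in the frame of shaker between -0.02 and 0.02 m and y of jar3 in the frame of shaker between -0.155 and 0.155 m and z of jar3 in the frame of shaker between 0.066 and 0.078 m and contact force between each of jar0, jar1, jar2, jar3 and the fingers below 0.2 N and value of joint frame above 0.6 rad), for 0.2 s.
3. the frame is swung down over the jars (below 0.05 rad) (angle between each of jar0, jar1, jar2, jar3's own z axis and vertical below 0.1 rad and x of jar0 in the frame of shaker between -0.02 and 0.02 m and y of jar0 in the frame of shaker between -0.155 and 0.155 m and z of jar0 in the frame of shaker between 0.066 and 0.078 m and x of jar1 in the frame of shaker between -0.02 and 0.02 m and y of jar1 in the frame of shaker between -0.155 and 0.155 m and z of jar1 in the frame of shaker between 0.066 and 0.078 m and x of jar2 in the frame of shaker between -0.02 and 0.02 m and y of jar2 in the frame of shaker between -0.155 and 0.155 m and z of jar2 in the frame of shaker between 0.066 and 0.078 m and x of jar3 in the frame of shaker between -0.02 and 0.02 m and y of jar3 in the frame of shaker between -0.155 and 0.155 m and z of jar3 in the frame of shaker between 0.066 and 0.078 m and value of joint frame below 0.05 rad), for 0.2 s.
4. the turnbutton is across the front bar (beyond 1.35 rad) (value of joint button above 1.35 rad and value of joint frame below 0.06 rad), for 0.2 s.
5. the handle is tugged to at least 10 N (5 mm) and the frame is held by the turnbutton (value of joint pull above 0.005 m and value of joint frame below 0.08 rad and value of joint button above 1.35 rad), for 0.2 s.
At the end, for the whole second after the job is handed in: The knob is open (beyond 1.35 rad), every jar present stands upright (within 0.1 rad) and at rest on the floor of a tray bay, the frame is closed (below 0.05 rad) with the turnbutton across it (beyond 1.35 rad), and the handle is back at rest (below 2 mm) (all of step 3 and linear speed of each of jar0, jar1, jar2, jar3 below 0.02 m/s and value of joint each of lock, button above 1.35 rad and value of joint pull below 0.002 m); the robot touches nothing.
It fails at once if the handle is yanked with 20 N or more (value of joint pull above 0.01125 m).
It fails at once if a bystander (pot, wash bottle, beaker, dishes, tip box) is shoved more than 6 cm or toppled (distance of any of pot, washbottle, beaker, dishes, tipbox from where it was at the start of the episode above 0.06 m or angle between any of pot, washbottle, beaker, dishes, tipbox's own z axis and vertical above 0.6 rad).
Of jar0, jar1, jar2, jar3 only 2 to 4 are there at a start; the rules pass over those that are not, and their reading is None.
At some moment in a run one of jar0, jar1, jar2, jar3 may be knocked a few centimetres aside while the robot is not near it.
It also fails if it takes over 210 s, if anything falls off the work surface, if the arm or the gripper's body presses on something with over 40 N, if the wrist force passes 120 N, or if a joint passes its speed limit or range.

ROBOT

A 6-joint arm with a two-finger parallel gripper is mounted at the origin on the work surface. World frame = base frame: x ahead of the robot, y to its left, z up, the work surface at z = 0. Lengths are in m, angles in degrees, forces in N, time in s.
With the tool pointing down it reaches from about 0.375 to 0.9 m from the base axis. Payload 3.1 kg.
Tool frame: the origin (TCP) lies midway between the tips of the shut fingers; the grasp point (between the pads) lies bot.hold_point_z behind it (bot.hold_point_z is the distance from the TCP to the grasp point, in m); z points along the fingers, y is the direction in which the jaws open and shut (so a half turn about z gives the same grasp; the last joint's range is limited). The gripper opens to 87 mm and grips with 3 to 60 N. Pads are 19 mm wide; open, the fingers measure 117 mm over their backs; the gripper's body (75 mm by 190 mm) begins 51 mm behind the grasp point.
Start: joints at [60.762, 30.224, 82.088, -0, 67.689, -10.227], TCP at [0.204, 0.591, 0.223] pointing down, gripper open.
Joint ranges: [-176.69, 176.69], [-43.24, 126.21], [12.49, 139.97], [-82, 262], [0, 151.66], [-163.58, 163.58]. Speed limits (degrees/s): [159.86, 159.86, 180, 180, 180, 180].

INTERFACE

Orientations are given as a 3x3 rotation matrix whose columns are the frame's x, y, z axes.
In Python, from rig import bot, vision, hand_in gives the robot as it stands. The module is installed in compiled form; this text tells all that it offers.
- The arm moves only by the shell command python3 -m handwheel 'ROWS'. ROWS is JSON, a list of rows, each an object of numbers: "hand": the gripper's target within -1 to 1 (fully open at 1, half-way at 0, shut at -1); "dx", "dy", "dz": the shift along the world's x, y, z in cm; "wx", "wy", "wz": the turn, a rotation vector about the world's x, y, z in rad. In form: [{"hand": .., "dx": .., "dy": .., "dz": .., "wx": .., "wy": .., "wz": ..}, ...]. A call has 1 to 10 rows; each row shifts and turns the commanded pose from where the row before left it; what a row does not reach is not made up. A row lasts 1/10 s, in which the tool goes at most 50 mm and 8.59 degrees, less where a joint would pass 70% of its speed; a pose out of reach is approached as far as the arm can. A call with a gripper value outside its range is refused whole. The fingers move at their own pace and stop on an object; the grip force is fixed at half the most. Time passes only in rows, so rows that do not move let the fingers close. It gives the time, the measured TCP pose, the force and the opening at its end, in the units of the state.
- bot.read_state(): the state, without advancing time (a new reading comes with each control period).
- vision.capture(name): name is "scene" or "side" or "wrist"; returns (picture, depth): 384x512x3 uint8, red, green, blue; 384x512 float32, m along the optical axis (not along the pixel's ray), 0 where there is no reading.
- vision.get_calibration(name): a dict with "fx", "fy", "cx", "cy" (pixels), "rvec" (rotation vector, rad) and "tvec" (3), from world to camera coordinates, as OpenCV has them. Camera axes: x right, y down, z forward; pixel columns grow to the right and rows downward; lengths in m; the calibration is good to about 2 mm. The wrist camera is an equidistant fisheye: a pixel r from the principal point sees the ray r / f radians off the axis. A picture is of the moment at which its call begins: read the wrist's pose just before it. get_calibration takes no time and is no camera call; for the wrist camera it gives the pose at the moment of the call.
- hand_in(): hands the job in, once; it reports no verdict.
The state is a dict: "time_s": time; "joint_positions": joint angles; "qvel": joint speeds; "tau": joint torques, N m; "position": TCP position; "tcp_rot": TCP orientation; "force": force on the tool from outside, world axes, zero at the start; "moment": the same for the moment, N m; "opening": opening from 0.0 (shut) to 1.0 (fully open).
Only numpy, scipy, OpenCV 4.12 (cv2) and the standard library are available. Lean on these libraries where they do the work, as an engineer would, in place of code of your own. Each camera call takes 0.05 s, during which the arm holds its last target.

## Working session

There is one attempt and no reset: what is moved stays moved. The work goes in short steps, Python scripts to look and compute and a shell command to move; the robot and the scene stay as the last step left them, time stands still between calls to the robot, and variables do not carry over. Pictures are saved under pics/ and viewed, and the job is handed in when it is done.

```bash
mkdir -p pics; ls
python3 - <<'E'
from rig import bot, vision
import cv2
s=bot.read_state(); print(s['time_s'],s['position'],s['tcp_rot'],s['force'],s['opening'],bot.hold_point_z)
for n in ['scene','side','wrist']:
    print(n,vision.get_calibration(n))
    p,d=vision.capture(n); cv2.imwrite(f'pics/{n}0.png',p[:,:,::-1]);
E
```

```text
pics
0.0 [0.20321105 0.59027376 0.22156626] [[-9.45458230e-01  3.25741672e-01 -1.04840575e-03]
 [ 3.25743147e-01  9.45456389e-01 -1.90220935e-03]
 [ 3.71593066e-04 -2.13997047e-03 -9.99997641e-01]] [-0.98958625  0.28059789  0.00891397] 0.9977067655024627 0.0187
scene {'fx': 449.9699985860523, 'fy': 449.9699985860523, 'cx': 265.92783979297786, 'cy': 184.581749054308, 'rvec': array([ 2.41414719,  1.04837226, -0.30374501]), 'tvec': array([-0.39152748, -0.2344719 ,  1.88534836])}
side {'fx': 391.235798742647, 'fy': 391.235798742647, 'cx': 251.54882074865577, 'cy': 198.74280384308724, 'rvec': array([ 2.10986318, -0.16660856,  0.10442934]), 'tvec': array([-0.50374447,  0.19015919,  1.32368712])}
wrist {'fx': 297.3186396354542, 'fy': 297.3186396354542, 'cx': 262.28387470439293, 'cy': 193.69099218190516, 'rvec': array([-2.37839353, -1.69923302, -0.21729972]), 'tvec': array([-0.62450358, -0.03149379,  0.38955991])}
```

View pics/scene0.png

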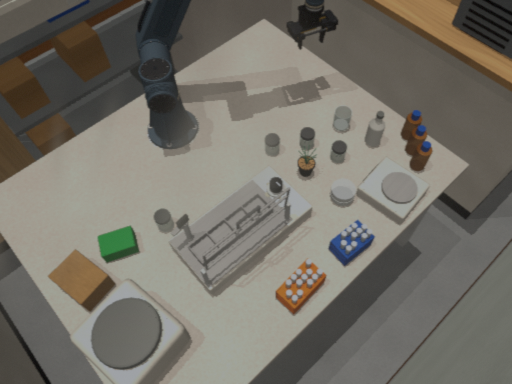

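View pics/side0.png

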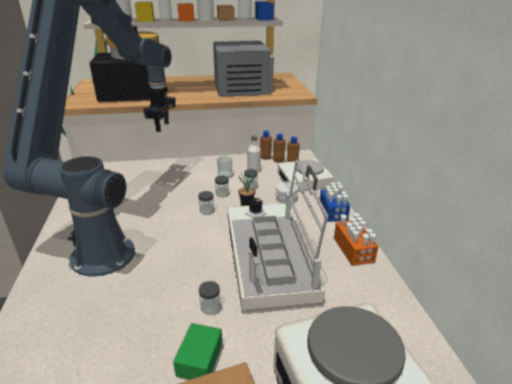

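View pics/wrist0.png

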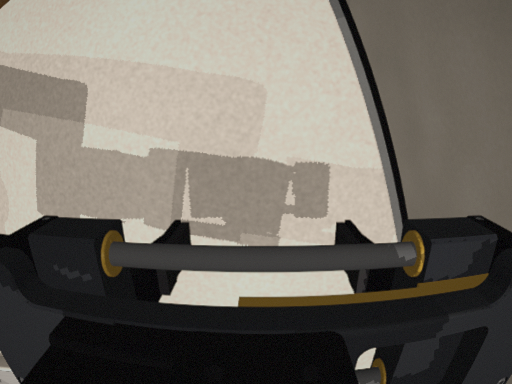

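The scene view shows 4 jars at about (272,144), (307,137), (339,150) and (163,219). The shaker is at (243,225) with its knob at (276,185), the pot at (306,165) and the beaker at (342,118). Next I measure with depth.

```bash
cat > h.py <<'E'
import numpy as np, cv2
from rig import bot, vision
def cal(n):
    c=vision.get_calibration(n); R,_=cv2.Rodrigues(c['rvec']); return c,R,c['tvec']
def cloud(n,d,cal_=None):
    c,R,t=cal_ or cal(n); v,u=np.mgrid[0:384,0:512].astype(float)
    x=(u-c['cx'])/c['fx']; y=(v-c['cy'])/c['fy']
    if n=='wrist':
        r=np.hypot(x,y)+1e-9; k=np.tan(r)/r; x=x*k;y=y*k
    P=np.stack([x*d,y*d,d],-1)-t
    W=P@R; W[d<=0]=np.nan; return W
def ray(n,u,v,z,cal_=None):
    c,R,t=cal_ or cal(n); x=(u-c['cx'])/c['fx']; y=(v-c['cy'])/c['fy']
    if n=='wrist':
        r=np.hypot(x,y)+1e-9; x*=np.tan(r)/r; y*=np.tan(r)/r
    o=-R.T@t; w=R.T@np.array([x,y,1.]); return o+w*(z-o[2])/w[2]
def proj(n,p,cal_=None):
    c,R,t=cal_ or cal(n); q=R@np.asarray(p)+t; x,y=q[0]/q[2],q[1]/q[2]
    if n=='wrist':
        r=np.hypot(x,y); k=np.arctan(r)/r; x*=k;y*=k
    return np.array([c['fx']*x+c['cx'],c['fy']*y+c['cy']])
E
python3 - <<'E'
from h import *
p,d=vision.capture('scene'); np.save('pics/s.npy',d)
W=cloud('scene',d)
for (u,v) in [(272,144),(307,137),(339,150),(163,219),(342,118),(276,185),(306,165),(235,230),(220,100),(120,320),(118,243),(343,190)]:
    print(u,v,W[v,u].round(3))
im=p[:,:,::-1]
cv2.imwrite('pics/s1.png',cv2.resize(im[120:300,150:330],None,fx=3.3,fy=3.3,interpolation=2))
cv2.imwrite('pics/s2.png',cv2.resize(im[95:215,240:400],None,fx=5,fy=5,interpolation=2))
E
```

```text
272 144 [0.385 0.21  0.077]
307 137 [0.453 0.334 0.075]
339 150 [0.581 0.378 0.076]
163 219 [ 0.356 -0.291  0.072]
342 118 [0.488 0.497 0.086]
276 185 [0.548 0.076 0.119]
306 165 [0.54  0.241 0.068]
235 230 [ 0.653 -0.192  0.295]
220 100 [ 0.011  0.25  -0.007]
120 320 [ 0.595 -0.591  0.18 ]
118 243 [ 0.32  -0.458  0.063]
343 190 [0.706 0.266 0.059]
```

View pics/s1.png

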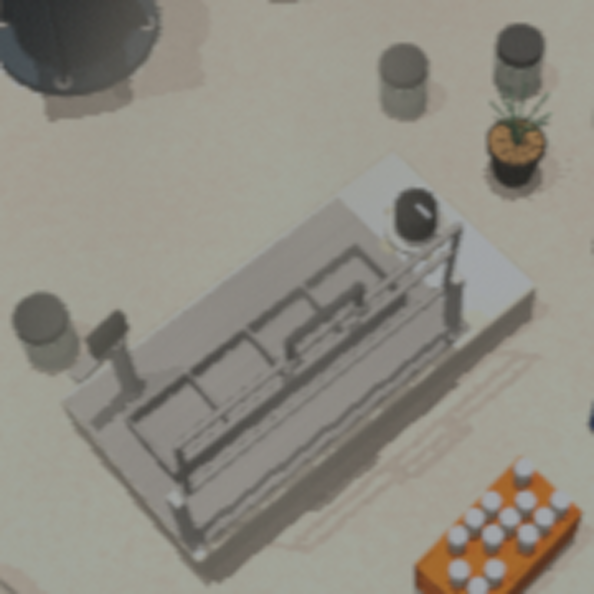

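View pics/s2.png

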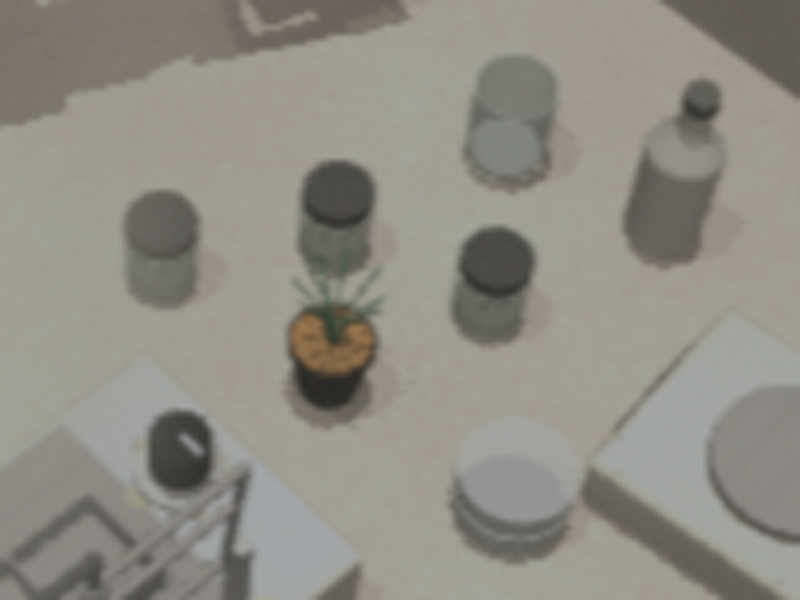

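Run:
```python
from h import *
d=np.load('pics/s.npy'); W=cloud('scene',d)
for n,u,v,z in [('A',272,139.4,.075),('B',307.6,133.6,.075),('C',339.4,147,.075),('D',162.4,217,.075),('knob',275.8,182.7,.119),('pot',306.6,163,.062),('beakerrim',343,113,.085)]:
    print(n,ray('scene',u,v,z).round(4))
cs=[ray('scene',u,v,.065) for u,v in [(169.7,242.7),(269.1,166.1),(312.1,207.9),(211.5,288.2)]]
for i in range(4): print(cs[i].round(4), np.linalg.norm(cs[i]-cs[(i+1)%4]).round(4))
m=(W[...,2]>.06)&(W[...,2]<.07)
lab=cv2.connectedComponents(m.astype(np.uint8))[1]
# deck
n,lab,st,ce=cv2.connectedComponentsWithStats(m.astype(np.uint8))
for i in range(1,n):
    if st[i,4]>200:
        P=W[lab==i][:,:2]; r=cv2.minAreaRect((P*1000).astype(np.float32)); print(i,st[i],r,W[lab==i][:,2].mean())
# wall/frame etc
for lo,hi,nm in [(.105,.125,'knob top'),(.2,.212,'grip'),(.12,.34,'hi')]:
    m=(W[...,2]>lo)&(W[...,2]<hi)&(W[...,0]>.35)&(W[...,0]<.8)&(W[...,1]>-.4)&(W[...,1]<.2)
    n,lab,st,ce=cv2.connectedComponentsWithStats(m.astype(np.uint8))
    for i in range(1,n):
        if st[i,4]>8: P=W[lab==i]; print(nm,st[i],np.median(P,0).round(3),P.min(0).round(3),P.max(0).round(3))
```

```text
A [0.3676 0.2263 0.075 ]
B [0.443  0.3477 0.075 ]
C [0.5725 0.3906 0.075 ]
D [ 0.3499 -0.2883  0.075 ]
knob [0.5403 0.082  0.119 ]
pot [0.5323 0.2523 0.062 ]
beakerrim [0.4729 0.5196 0.085 ]
[ 0.442  -0.3271  0.065 ] 0.4644
[0.4461 0.1372 0.065 ] 0.2366
[0.6825 0.1269 0.065 ] 0.4511
[ 0.6647 -0.3239  0.065 ] 0.2226
83 [ 168  166  144  125 4070] ((552.2105712890625, -97.12704467773438), (469.30914306640625, 241.30953979492188), 88.4713134765625) 0.06525546293871431
92 [380 170  35  34 377] ((827.9072875976562, 418.8768615722656), (111.77739715576172, 134.5937042236328), 21.467605590820312) 0.06705835695751236
167 [207 199  78  68 282] ((595.867919921875, -103.36953735351562), (19.51536750793457, 366.821044921875), 0.08817680925130844) 0.06543286972738178
230 [ 97 228  38  26 294] ((305.49346923828125, -458.3397216796875), (118.34474182128906, 84.74091339111328), 66.5146713256836) 0.06252239088502264
249 [330 235  40  25 204] ((859.5867919921875, 131.21871948242188), (117.13327026367188, 84.4729232788086), 84.39278411865234) 0.06689517955789259
287 [275 273  51  36 377] ((848.5625610351562, -99.79808044433594), (85.941162109375, 157.8185577392578), 3.042346239089966) 0.06675726408468291
knob top [269 177  13  13 133] [0.537 0.081 0.117] [0.515 0.058 0.105] [0.561 0.109 0.124]
knob top [284 209   6   6  18] [0.65  0.029 0.116] [0.636 0.025 0.107] [0.654 0.041 0.125]
knob top [184 229   6   5  16] [ 0.474 -0.267  0.117] [ 0.467 -0.274  0.106] [ 0.478 -0.256  0.123]
knob top [202 276   6   5  13] [ 0.643 -0.324  0.117] [ 0.63  -0.328  0.108] [ 0.645 -0.316  0.122]
grip [175 214  13  11  49] [ 0.469 -0.268  0.206] [ 0.459 -0.291  0.2  ] [ 0.477 -0.245  0.211]
hi [ 200  187   90   92 1044] [ 0.65  -0.154  0.251] [ 0.628 -0.328  0.12 ] [0.665 0.039 0.34 ]
hi [171 214  18  22 202] [ 0.472 -0.273  0.176] [ 0.459 -0.317  0.121] [ 0.481 -0.245  0.214]
```

```bash
python3 -m handwheel '[{"hand":1,"dx":2.6,"dy":-3.9,"dz":0.3,"wz":-0.124},{"hand":1,"dx":2.6,"dy":-3.9,"dz":0.3,"wz":-0.124},{"hand":1,"dx":2.6,"dy":-3.9,"dz":0.3,"wz":-0.124},{"hand":1,"dx":2.6,"dy":-3.9,"dz":0,"wz":-0.124},{"hand":1,"dx":2.6,"dy":-3.9,"wz":-0.124},{"hand":1,"dx":2.6,"dy":-3.9,"wz":-0.124},{"hand":1,"dx":2.6,"dy":-3.9,"wz":-0.124},{"hand":1,"dx":2.6,"dy":-3.9,"wz":-0.124},{"hand":1,"dx":2.6,"dy":-3.9,"wz":-0.124},{"hand":1,"dx":2.6,"dy":-3.9,"wz":-0.124}]'
```

```text
invalid input
```

```bash
python3 -m handwheel '[{"hand":1,"dx":2.6,"dy":-3.9,"dz":0.3,"wx":0,"wy":0,"wz":-0.124},{"hand":1,"dx":2.6,"dy":-3.9,"dz":0.3,"wx":0,"wy":0,"wz":-0.124},{"hand":1,"dx":2.6,"dy":-3.9,"dz":0.3,"wx":0,"wy":0,"wz":-0.124},{"hand":1,"dx":2.6,"dy":-3.9,"dz":0,"wx":0,"wy":0,"wz":-0.124},{"hand":1,"dx":2.6,"dy":-3.9,"dz":0,"wx":0,"wy":0,"wz":-0.124},{"hand":1,"dx":2.6,"dy":-3.9,"dz":0,"wx":0,"wy":0,"wz":-0.124},{"hand":1,"dx":2.6,"dy":-3.9,"dz":0,"wx":0,"wy":0,"wz":-0.124},{"hand":1,"dx":2.6,"dy":-3.9,"dz":0,"wx":0,"wy":0,"wz":-0.124},{"hand":1,"dx":2.6,"dy":-3.9,"dz":0,"wx":0,"wy":0,"wz":-0.124},{"hand":1,"dx":2.6,"dy":-3.9,"dz":0,"wx":0,"wy":0,"wz":-0.124}]'
```

```text
time_s: 1.2
position: [0.4643, 0.1992, 0.2316]
tcp_rot: [[0.006, 1.0, 0.0], [1.0, -0.006, 0.0], [0.0, 0.0, -1.0]]
force: [0.8, 0.1, 0.1]
opening: 0.995
```

```bash
python3 -m handwheel '[{"hand":1,"dx":2.5,"dy":-3.9,"dz":0,"wx":0,"wy":0,"wz":0},{"hand":1,"dx":2.5,"dy":-3.9,"dz":0,"wx":0,"wy":0,"wz":0},{"hand":1,"dx":2.4,"dy":-3.8,"dz":0,"wx":0,"wy":0,"wz":0},{"hand":1,"dx":0,"dy":0,"dz":0,"wx":0,"wy":0,"wz":0}]'
cat > look.py <<'E'
import sys
from h import *
c=cal('wrist'); p,d=vision.capture('wrist'); cv2.imwrite(f'pics/{sys.argv[1]}.png',p[:,:,::-1])
np.save('pics/w.npy',d); np.savez('pics/w.npz',d=d,R=c[1],t=c[2],p=p)
s=bot.read_state(); print(s['time_s'],s['position'].round(4),s['force'].round(1))
E
python3 look.py w1
python3 - <<'E'
from h import *
z=np.load('pics/w.npz'); c=(vision.get_calibration('wrist'),z['R'],z['t'])
W=cloud('wrist',z['d'],c)
print(proj('wrist',[.538,.083,.119],c),proj('wrist',[.4676,-.265,.206],c))
np.save('pics/W.npy',W)
m=(W[...,2]>.11)&(W[...,2]<.125)
n,lab,st,ce=cv2.connectedComponentsWithStats(m.astype(np.uint8))
for i in range(1,n):
    if st[i,4]>60: P=W[lab==i]; print(st[i],np.median(P,0).round(4),P.min(0).round(3),P.max(0).round(3))
E
```

```text
time_s: 1.6
position: [0.5415, 0.08, 0.2317]
tcp_rot: [[0.007, 1.0, 0.004], [1.0, -0.007, -0.002], [-0.002, 0.004, -1.0]]
force: [-0.4, -0.2, 1.1]
opening: 0.997
1.65 [0.5391 0.0825 0.2314] [-0.6 -0.4  0.7]
[257.83161396 188.05372526] [208.7627806  455.30509673]
[ 231  160   51   50 1833] [0.5364 0.0866 0.1174] [0.512 0.061 0.11 ] [0.56  0.109 0.12 ]
[355 224  17   6  63] [0.6462 0.0408 0.1173] [0.639 0.04  0.111] [0.653 0.042 0.125]
```

View pics/w1.png

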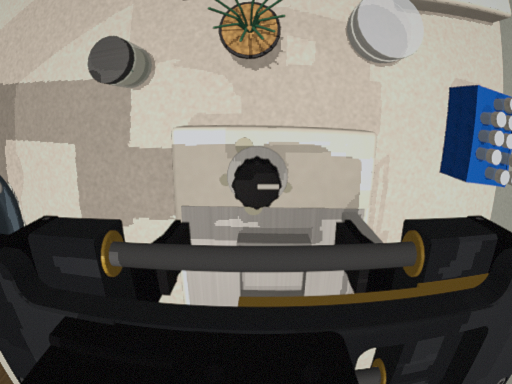

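The wrist view shows the knob at (256,184) with its white line pointing right, which is +x. The tray is partly hidden below it, and the pot is at (250,28).

Run:
```python
from h import *
z=np.load('pics/w.npz'); c=(vision.get_calibration('wrist'),z['R'],z['t'])
print(ray('wrist',256,184.5,.119,c), bot.read_state()['position'])
W=np.load('pics/W.npy')
m=(W[...,2]>.06)&(W[...,2]<.07)&(W[...,0]<.75)
P=W[m]; print(P.min(0),P.max(0)); 
# left end edge of deck (image top)
for u in range(190,370,30):
    col=W[100:160,u]; k=np.where((col[:,2]>.06)&(col[:,2]<.07))[0]; print(u,col[k[0]].round(4))
for v in range(140,200,15):
    row=W[v]; k=np.where((row[:,2]>.06)&(row[:,2]<.07)&(row[:,0]<.75))[0]; print(v,row[k[0]].round(4),row[k[-1]].round(4))
```

```text
[0.53629685 0.08647798 0.119     ] [0.53912079 0.08245764 0.23135225]
[ 0.35984435 -0.09290456  0.06000765] [0.67609876 0.285577   0.06999766]
190 [0.4618 0.1394 0.064 ]
220 [0.4956 0.1393 0.0611]
250 [0.5292 0.1387 0.0625]
280 [0.5625 0.1385 0.0603]
310 [0.5962 0.1366 0.0608]
340 [0.6313 0.1363 0.0602]
140 [0.4399 0.1267 0.0638] [0.6736 0.1264 0.0637]
155 [0.4388 0.1093 0.0633] [0.6734 0.1087 0.0635]
170 [0.4387 0.0916 0.0627] [0.6737 0.0906 0.0627]
185 [0.4389 0.0739 0.0634] [0.6739 0.0723 0.0624]
```

```bash
python3 -m handwheel '[{"hand":1,"dx":-0.2,"dy":0.3,"dz":-3,"wx":0,"wy":0,"wz":0},{"hand":1,"dx":0,"dy":0,"dz":-3,"wx":0,"wy":0,"wz":0},{"hand":1,"dx":0,"dy":0,"dz":-3,"wx":0,"wy":0,"wz":0},{"hand":1,"dx":0,"dy":0,"dz":-3,"wx":0,"wy":0,"wz":0},{"hand":1,"dx":0,"dy":0,"dz":-2.7,"wx":0,"wy":0,"wz":0},{"hand":1,"dx":0,"dy":0,"dz":0,"wx":0,"wy":0,"wz":0},{"hand":1,"dx":0,"dy":0,"dz":0,"wx":0,"wy":0,"wz":0}]'
```

```text
time_s: 2.35
position: [0.5348, 0.0889, 0.0846]
tcp_rot: [[-0.0, 1.0, -0.001], [1.0, 0.0, 0.0], [0.0, -0.001, -1.0]]
force: [-0.6, 0.0, 0.5]
opening: 1.001
```

```bash
python3 -m handwheel '[{"hand":-1,"dx":0,"dy":0,"dz":0,"wx":0,"wy":0,"wz":0},{"hand":-1,"dx":0,"dy":0,"dz":0,"wx":0,"wy":0,"wz":0},{"hand":-1,"dx":0,"dy":0,"dz":0,"wx":0,"wy":0,"wz":0},{"hand":-1,"dx":0,"dy":0,"dz":0,"wx":0,"wy":0,"wz":0},{"hand":-1,"dx":0,"dy":0,"dz":0,"wx":0,"wy":0,"wz":0},{"hand":-1,"dx":0,"dy":0,"dz":0,"wx":0,"wy":0,"wz":0}]'
cat > st.py <<'E'
from rig import bot; import numpy as np
s=bot.read_state(); R=s['tcp_rot']
print(round(s['time_s'],2),s['position'].round(4),'F',s['force'].round(1),'M',s['moment'].round(2),'op',round(float(s['opening']),3),'yaw',round(float(np.arctan2(-R[0,0],R[1,0])),4))
E
python3 st.py
```

```text
time_s: 2.95
position: [0.5363, 0.0878, 0.0848]
tcp_rot: [[0.001, 1.0, 0.002], [1.0, -0.001, 0.0], [0.0, 0.002, -1.0]]
force: [0.2, 0.6, 2.1]
opening: 0.568
2.95 [0.5363 0.0878 0.0848] F [0.2 0.6 2.1] M [-0.1   0.17 -0.06] op 0.568 yaw -0.0012
```

```bash
python3 -m handwheel '[{"hand":-1,"dx":0,"dy":0,"dz":0,"wx":0,"wy":0,"wz":0.06},{"hand":-1,"dx":0,"dy":0,"dz":0,"wx":0,"wy":0,"wz":0.06},{"hand":-1,"dx":0,"dy":0,"dz":0,"wx":0,"wy":0,"wz":0},{"hand":-1,"dx":0,"dy":0,"dz":0,"wx":0,"wy":0,"wz":0}]' >/dev/null; python3 st.py
python3 -m handwheel '[{"hand":-1,"dx":0,"dy":0,"dz":0,"wx":0,"wy":0,"wz":-0.08},{"hand":-1,"dx":0,"dy":0,"dz":0,"wx":0,"wy":0,"wz":-0.08},{"hand":-1,"dx":0,"dy":0,"dz":0,"wx":0,"wy":0,"wz":-0.08},{"hand":-1,"dx":0,"dy":0,"dz":0,"wx":0,"wy":0,"wz":0},{"hand":-1,"dx":0,"dy":0,"dz":0,"wx":0,"wy":0,"wz":0}]' >/dev/null; python3 st.py
```

```text
3.35 [0.5359 0.0877 0.0848] F [ 0.8 -1.4  2.5] M [-0.23  0.01  0.06] op 0.565 yaw 0.1187
3.85 [0.5367 0.0877 0.0848] F [ 2.9 -0.8  2.3] M [-0.19 -0.32 -0.12] op 0.563 yaw -0.1203
```

```bash
python3 -m handwheel '[{"hand":-1,"dx":0,"dy":0,"dz":0,"wx":0,"wy":0,"wz":0.09},{"hand":-1,"dx":0,"dy":0,"dz":0,"wx":0,"wy":0,"wz":0.09},{"hand":-1,"dx":0,"dy":0,"dz":0,"wx":0,"wy":0,"wz":0.09},{"hand":-1,"dx":0,"dy":0,"dz":0,"wx":0,"wy":0,"wz":0.03},{"hand":-1,"dx":0,"dy":0,"dz":0,"wx":0,"wy":0,"wz":0}]' >/dev/null; python3 st.py
python3 -m handwheel '[{"hand":-1,"dx":0,"dy":0,"dz":0,"wx":0,"wy":0,"wz":-0.09},{"hand":-1,"dx":0,"dy":0,"dz":0,"wx":0,"wy":0,"wz":-0.09},{"hand":-1,"dx":0,"dy":0,"dz":0,"wx":0,"wy":0,"wz":-0.09},{"hand":-1,"dx":0,"dy":0,"dz":0,"wx":0,"wy":0,"wz":-0.09},{"hand":-1,"dx":0,"dy":0,"dz":0,"wx":0,"wy":0,"wz":0}]' >/dev/null; python3 st.py
```

```text
4.35 [0.5356 0.0877 0.0847] F [ 1.1 -1.5  3.7] M [-0.32 -0.06 -0.02] op 0.568 yaw 0.1792
4.85 [0.5369 0.0877 0.0848] F [ 3.4 -1.7  2. ] M [-0.37 -0.36  0.07] op 0.569 yaw -0.1813
```

```bash
python3 -m handwheel '[{"hand":-1,"dx":0,"dy":0,"dz":0,"wx":0,"wy":0,"wz":0.1},{"hand":-1,"dx":0,"dy":0,"dz":0,"wx":0,"wy":0,"wz":0.1},{"hand":-1,"dx":0,"dy":0,"dz":0,"wx":0,"wy":0,"wz":0.1},{"hand":-1,"dx":0,"dy":0,"dz":0,"wx":0,"wy":0,"wz":0.1},{"hand":-1,"dx":0,"dy":0,"dz":0,"wx":0,"wy":0,"wz":0.1},{"hand":-1,"dx":0,"dy":0,"dz":0,"wx":0,"wy":0,"wz":0}]' >/dev/null; python3 st.py; python3 look.py w2
python3 -m handwheel '[{"hand":-1,"dx":0,"dy":0,"dz":0,"wx":0,"wy":0,"wz":-0.1},{"hand":-1,"dx":0,"dy":0,"dz":0,"wx":0,"wy":0,"wz":-0.1},{"hand":-1,"dx":0,"dy":0,"dz":0,"wx":0,"wy":0,"wz":-0.1},{"hand":-1,"dx":0,"dy":0,"dz":0,"wx":0,"wy":0,"wz":-0.1},{"hand":-1,"dx":0,"dy":0,"dz":0,"wx":0,"wy":0,"wz":-0.1},{"hand":-1,"dx":0,"dy":0,"dz":0,"wx":0,"wy":0,"wz":-0.1},{"hand":-1,"dx":0,"dy":0,"dz":0,"wx":0,"wy":0,"wz":0}]' >/dev/null; python3 st.py; python3 look.py w3; python3 -c "
import cv2,numpy as np
cv2.imwrite('pics/w23.png',cv2.resize(np.hstack([cv2.imread('pics/w%d.png'%i)[100:300,160:360] for i in (2,3)]),None,fx=2,fy=2))"
```

```text
5.45 [0.5349 0.0882 0.0844] F [1.4 1.1 3.2] M [-0.04  0.06 -0.06] op 0.568 yaw 0.3185
5.5 [0.5349 0.0882 0.0844] [-0.4  1.3  2.7]
6.2 [0.5374 0.0881 0.0846] F [ 3.4 -1.3 -1.4] M [-0.18 -0.84 -0.13] op 0.569 yaw -0.2804
6.25 [0.5374 0.0881 0.0846] [ 5.4 -0.7 -1.9]
```

View pics/w23.png

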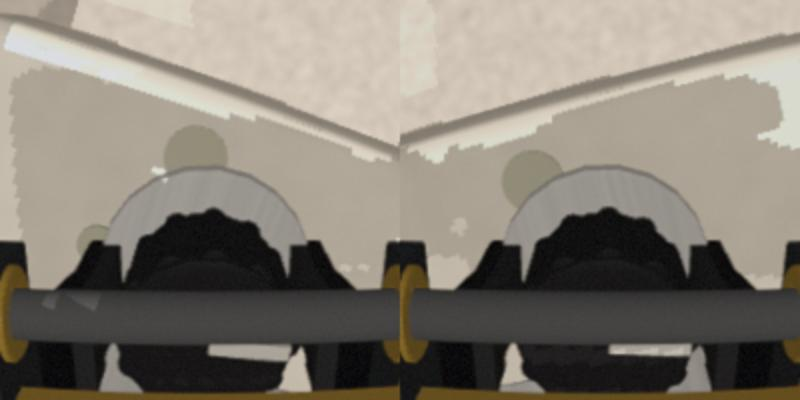

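```bash
U='{"hand":-1}'; python3 -m handwheel '[{"hand":-1,"dx":0,"dy":0,"dz":0,"wx":0,"wy":0,"wz":0.12},{"hand":-1,"dx":0,"dy":0,"dz":0,"wx":0,"wy":0,"wz":0.12},{"hand":-1,"dx":0,"dy":0,"dz":0,"wx":0,"wy":0,"wz":0.12},{"hand":-1,"dx":0,"dy":0,"dz":0,"wx":0,"wy":0,"wz":0.12},{"hand":-1,"dx":0,"dy":0,"dz":0,"wx":0,"wy":0,"wz":0.12},{"hand":-1,"dx":0,"dy":0,"dz":0,"wx":0,"wy":0,"wz":0.1},{"hand":-1,"dx":0,"dy":0,"dz":0,"wx":0,"wy":0,"wz":0}]' >/dev/null; python3 st.py; python3 look.py w4
python3 -m handwheel '[{"hand":-1,"dx":0,"dy":0,"dz":0,"wx":0,"wy":0,"wz":-0.12},{"hand":-1,"dx":0,"dy":0,"dz":0,"wx":0,"wy":0,"wz":-0.12},{"hand":-1,"dx":0,"dy":0,"dz":0,"wx":0,"wy":0,"wz":-0.12},{"hand":-1,"dx":0,"dy":0,"dz":0,"wx":0,"wy":0,"wz":-0.12},{"hand":-1,"dx":0,"dy":0,"dz":0,"wx":0,"wy":0,"wz":-0.12},{"hand":-1,"dx":0,"dy":0,"dz":0,"wx":0,"wy":0,"wz":-0.12},{"hand":-1,"dx":0,"dy":0,"dz":0,"wx":0,"wy":0,"wz":0}]' >/dev/null; python3 st.py; python3 look.py w5;python3 -m handwheel '[{"hand":-1,"dx":0,"dy":0,"dz":0,"wx":0,"wy":0,"wz":0.12},{"hand":-1,"dx":0,"dy":0,"dz":0,"wx":0,"wy":0,"wz":0.12},{"hand":-1,"dx":0,"dy":0,"dz":0,"wx":0,"wy":0,"wz":0.12},{"hand":-1,"dx":0,"dy":0,"dz":0,"wx":0,"wy":0,"wz":0.12},{"hand":-1,"dx":0,"dy":0,"dz":0,"wx":0,"wy":0,"wz":0.12},{"hand":-1,"dx":0,"dy":0,"dz":0,"wx":0,"wy":0,"wz":0.1},{"hand":-1,"dx":0,"dy":0,"dz":0,"wx":0,"wy":0,"wz":0}]' >/dev/null; python3 st.py; python3 look.py w6
python3 -c "
import cv2,numpy as np
cv2.imwrite('pics/w456.png',cv2.resize(np.hstack([cv2.imread('pics/w%d.png'%i)[180:300,200:320] for i in (4,5,6)]),None,fx=2,fy=2))"
```

```text
6.95 [0.5347 0.0876 0.0846] F [-0.1 -3.7  1.9] M [-0.5  -0.34 -0.51] op 0.564 yaw 0.4209
7.0 [0.5348 0.0876 0.0846] [ 0.2 -2.4  2.7]
7.7 [0.5374 0.0878 0.0847] F [ 5.1 -1.5 -1.5] M [-0.35 -0.83 -0.15] op 0.567 yaw -0.3032
7.75 [0.5374 0.0878 0.0846] [ 4.6 -0.6 -1.2]
8.45 [0.5349 0.0876 0.0846] F [-0.1 -4.3  3.1] M [-0.72 -0.29 -0.42] op 0.567 yaw 0.4002
8.5 [0.5349 0.0875 0.0846] [-0.5 -3.6  2.8]
```

View pics/w456.png

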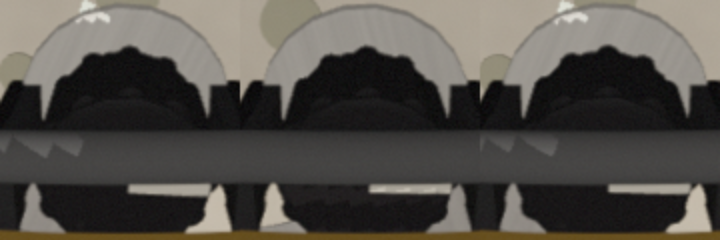

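```bash
python3 -m handwheel '[{"hand":-1,"dx":0,"dy":0,"dz":0,"wx":0,"wy":0,"wz":-0.12},{"hand":-1,"dx":0,"dy":0,"dz":0,"wx":0,"wy":0,"wz":-0.12},{"hand":-1,"dx":0,"dy":0,"dz":0,"wx":0,"wy":0,"wz":-0.12},{"hand":-1,"dx":0,"dy":0,"dz":0,"wx":0,"wy":0,"wz":-0.12},{"hand":-1,"dx":0,"dy":0,"dz":0,"wx":0,"wy":0,"wz":-0.12},{"hand":-1,"dx":0,"dy":0,"dz":0,"wx":0,"wy":0,"wz":-0.12},{"hand":-1,"dx":0,"dy":0,"dz":0,"wx":0,"wy":0,"wz":-0.12},{"hand":-1,"dx":0,"dy":0,"dz":0,"wx":0,"wy":0,"wz":0}]' >/dev/null; python3 st.py; python3 look.py w7;python3 -m handwheel '[{"hand":-1,"dx":0,"dy":0,"dz":0,"wx":0,"wy":0,"wz":0.12},{"hand":-1,"dx":0,"dy":0,"dz":0,"wx":0,"wy":0,"wz":0.12},{"hand":-1,"dx":0,"dy":0,"dz":0,"wx":0,"wy":0,"wz":0.12},{"hand":-1,"dx":0,"dy":0,"dz":0,"wx":0,"wy":0,"wz":0.12},{"hand":-1,"dx":0,"dy":0,"dz":0,"wx":0,"wy":0,"wz":0.12},{"hand":-1,"dx":0,"dy":0,"dz":0,"wx":0,"wy":0,"wz":0.12},{"hand":-1,"dx":0,"dy":0,"dz":0,"wx":0,"wy":0,"wz":0.12},{"hand":-1,"dx":0,"dy":0,"dz":0,"wx":0,"wy":0,"wz":0.06},{"hand":-1,"dx":0,"dy":0,"dz":0,"wx":0,"wy":0,"wz":0}]' >/dev/null; python3 st.py; python3 look.py w8
python3 -c "
import cv2,numpy as np
cv2.imwrite('pics/w78.png',cv2.resize(np.hstack([cv2.imread('pics/w%d.png'%i)[180:300,200:320] for i in (7,8)]),None,fx=2,fy=2))"
```

```text
9.3 [0.5382 0.0883 0.0849] F [ 5.2 -1.   0.2] M [-0.24 -0.95 -0.05] op 0.564 yaw -0.4445
9.35 [0.5382 0.0883 0.0849] [ 4.6  0.3 -1.6]
10.25 [0.5344 0.0881 0.0848] F [-1.5 -2.7  5. ] M [-0.3  -0.2  -0.26] op 0.567 yaw 0.4577
10.3 [0.5344 0.0881 0.0848] [-1.7 -1.6  5.3]
```

View pics/w78.png

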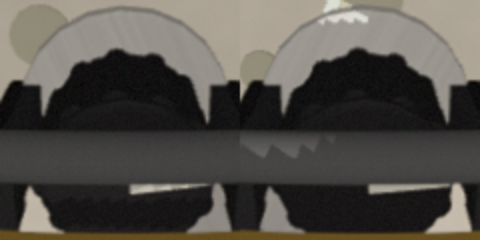

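```bash
python3 -m handwheel '[{"hand":-1,"dx":0,"dy":0,"dz":0,"wx":0,"wy":0,"wz":0.12},{"hand":-1,"dx":0,"dy":0,"dz":0,"wx":0,"wy":0,"wz":0.12},{"hand":-1,"dx":0,"dy":0,"dz":0,"wx":0,"wy":0,"wz":0.12},{"hand":-1,"dx":0,"dy":0,"dz":0,"wx":0,"wy":0,"wz":0.12},{"hand":-1,"dx":0,"dy":0,"dz":0,"wx":0,"wy":0,"wz":0.12},{"hand":-1,"dx":0,"dy":0,"dz":0,"wx":0,"wy":0,"wz":0.12},{"hand":-1,"dx":0,"dy":0,"dz":0,"wx":0,"wy":0,"wz":0.12},{"hand":-1,"dx":0,"dy":0,"dz":0,"wx":0,"wy":0,"wz":0}]' >/dev/null; python3 st.py; python3 look.py w9;python3 -m handwheel '[{"hand":-1,"dx":0,"dy":0,"dz":0,"wx":0,"wy":0,"wz":0.08},{"hand":-1,"dx":0,"dy":0,"dz":0,"wx":0,"wy":0,"wz":0.08},{"hand":-1,"dx":0,"dy":0,"dz":0,"wx":0,"wy":0,"wz":0.06},{"hand":-1,"dx":0,"dy":0,"dz":0,"wx":0,"wy":0,"wz":0.06},{"hand":-1,"dx":0,"dy":0,"dz":0,"wx":0,"wy":0,"wz":0}]' >/dev/null; python3 st.py; python3 look.py w10
python3 -c "
import cv2,numpy as np
cv2.imwrite('pics/w910.png',cv2.resize(np.hstack([cv2.imread('pics/w%d.png'%i)[180:300,200:320] for i in (9,10)]),None,fx=2,fy=2))"
```

```text
11.1 [0.5321 0.0855 0.0846] F [ -4.2 -11.6   7.7] M [-1.83  0.61 -0.25] op 0.567 yaw 1.3019
11.15 [0.5321 0.0856 0.0846] [ -3.8 -12.3   8. ]
11.65 [0.5277 0.0844 0.0842] F [-10.5 -15.7  12.2] M [-2.93  1.74 -0.39] op 0.565 yaw 1.578
11.7 [0.5277 0.0844 0.0843] [-10.5 -15.2  12.7]
```

View pics/w910.png

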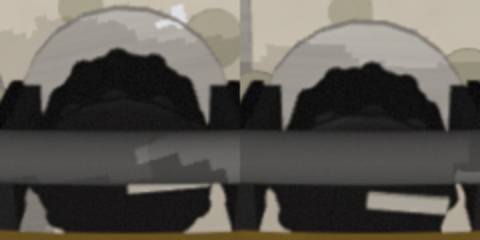

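```bash
python3 -m handwheel '[{"hand":1,"dx":0,"dy":0,"dz":0,"wx":0,"wy":0,"wz":0},{"hand":1,"dx":0,"dy":0,"dz":0,"wx":0,"wy":0,"wz":0},{"hand":1,"dx":0,"dy":0,"dz":0,"wx":0,"wy":0,"wz":0},{"hand":1,"dx":0,"dy":0,"dz":0,"wx":0,"wy":0,"wz":0},{"hand":1,"dx":0,"dy":0,"dz":3,"wx":0,"wy":0,"wz":0},{"hand":1,"dx":0,"dy":0,"dz":4,"wx":0,"wy":0,"wz":0},{"hand":1,"dx":0,"dy":0,"dz":4,"wx":0,"wy":0,"wz":0},{"hand":1,"dx":0,"dy":0,"dz":4,"wx":0,"wy":0,"wz":0},{"hand":1,"dx":0,"dy":0,"dz":3,"wx":0,"wy":0,"wz":0},{"hand":1,"dx":0,"dy":0,"dz":0,"wx":0,"wy":0,"wz":0}]' >/dev/null; python3 st.py; python3 look.py w11
```

```text
12.7 [0.5384 0.0885 0.2693] F [ 0.9 -0.4  0.8] M [-0.   -0.05  0.03] op 1.0 yaw 1.5792
12.75 [0.5368 0.0885 0.2667] [ 0.  -0.   0.6]
```

View pics/w11.png

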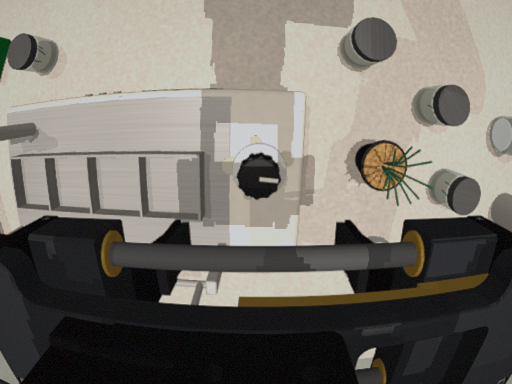

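The wrist view shows the white line pointing right (along +y), so the knob sits at about 1.5 rad, its open stop. The tray bays are visible at x 12–205, y 152–215. The jars are at (371,42), (449,105), (460,192) and (32,53). Now I measure the jars, tray and frame.

```bash
cat > seg.py <<'E'
from h import *
def run(lo=.066,hi=.084,minpx=80):
    z=np.load('pics/w.npz'); c=(vision.get_calibration('wrist'),z['R'],z['t']); W=cloud('wrist',z['d'],c)
    m=(W[...,2]>lo)&(W[...,2]<hi); m&=~((W[...,0]>.42)&(W[...,1]<.16)&(W[...,0]<.70))
    n,lab,st,ce=cv2.connectedComponentsWithStats(m.astype(np.uint8))
    for i in range(1,n):
        if st[i,4]>minpx:
            P=W[lab==i]; cnt,_=cv2.findContours((lab==i).astype(np.uint8),0,2)
            k=max(cnt,key=cv2.contourArea); (eu,ev),_=cv2.minEnclosingCircle((np.nan_to_num(P[:,:2])*1000).astype(np.float32))
            print(st[i],ce[i].round(1),'ray',ray('wrist',*ce[i],.075,c).round(4),'encl',round(eu,1),round(ev,1),round(_,1),'z',np.median(P[:,2]).round(4))
    return z,c,W
if __name__=='__main__': run()
E
python3 - <<'E'
from seg import *
z,c,W=run()
m=(W[...,2]>.088)&(W[...,2]<.1)&(W[...,1]<.06)&(W[...,0]>.45)&(W[...,0]<.64)
n,lab,st,ce=cv2.connectedComponentsWithStats(m.astype(np.uint8))
for i in range(1,n):
    if st[i,4]>40: P=W[lab==i]; print('wall',st[i],P.min(0).round(4),P.max(0).round(4))
for u,v,zz in [(205,152,.095),(205,216,.095)]: print(ray('wrist',u,v,zz,c))
d=np.load('pics/s.npy'); S=cloud('scene',d)
m=(S[...,2]>.13)&(S[...,0]>.6)&(S[...,0]<.7)&(S[...,1]>-.34)&(S[...,1]<.06)&(S[...,2]<.35)
P=S[m]; P=P[P[:,2]>.17]; xs=P[:,0]-(-.022)*(P[:,1]+.14)
print(np.polyfit(P[:,2]-.158,xs,1))
print('wash',S[130,376],ray('scene',379,115,.17))
E
python3 -c "
import cv2
im=cv2.imread('pics/w11.png')[80:260,0:330]; cv2.imwrite('pics/c.png',cv2.resize(im,None,fx=2.4,fy=2.4))"
```

```text
[ 352   17   45   45 1521] [374.4  38.9] ray [0.365  0.2262 0.075 ] encl 363.4 228.3 29.8 z 0.0745
[  7  33  28  37 762] [20.4 51.1] ray [ 0.3438 -0.2806  0.075 ] encl 341.9 -286.3 30.5 z 0.0744
[ 435   85   35   42 1147] [452.3 105. ] ray [0.4372 0.3468 0.075 ] encl 436.5 351.3 30.0 z 0.0744
[449 177  32  38 932] [464.8 195.8] ray [0.5653 0.3886 0.075 ] encl 567.5 393.3 30.5 z 0.0743
wall [ 19 123   8  15  70] [ 0.458  -0.2605  0.0884] [ 0.4777 -0.2522  0.0999]
wall [   9  153  193   70 2388] [ 0.5055 -0.2975  0.088 ] [0.5966 0.0159 0.0968]
[0.51053665 0.02313905 0.095     ]
[0.58818471 0.02020535 0.095     ]
[0.10098992 0.64047593]
wash [0.62781085 0.53220084 0.10791212] [0.61239702 0.54889381 0.17      ]
```

View pics/c.png

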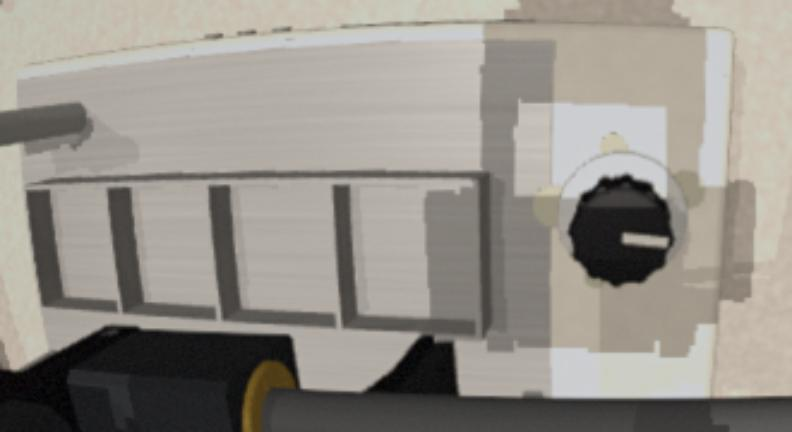

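```bash
python3 -m handwheel '[{"hand":1,"dx":-3.44,"dy":2.78,"dz":0,"wx":0,"wy":0,"wz":0},{"hand":1,"dx":-3.44,"dy":2.78,"dz":0,"wx":0,"wy":0,"wz":0},{"hand":1,"dx":-3.44,"dy":2.78,"dz":0,"wx":0,"wy":0,"wz":0},{"hand":1,"dx":-3.44,"dy":2.78,"dz":0,"wx":0,"wy":0,"wz":0},{"hand":1,"dx":-3.44,"dy":2.78,"dz":0,"wx":0,"wy":0,"wz":0},{"hand":1,"dx":0,"dy":0,"dz":-3,"wx":0,"wy":0,"wz":0},{"hand":1,"dx":0,"dy":0,"dz":-3,"wx":0,"wy":0,"wz":0},{"hand":1,"dx":0,"dy":0,"dz":-3,"wx":0,"wy":0,"wz":0},{"hand":1,"dx":0,"dy":0,"dz":-2,"wx":0,"wy":0,"wz":0},{"hand":1,"dx":0,"dy":0,"dz":0,"wx":0,"wy":0,"wz":0}]' >/dev/null; python3 st.py; python3 look.py w12; python3 seg.py
```

```text
13.75 [0.36   0.2261 0.1512] F [-0.6 -0.2  0.1] M [-0.    0.06  0.01] op 1.0 yaw 1.5789
13.8 [0.3614 0.2265 0.1526] [ 0.3  0.  -1.2]
[ 232  170   69   68 3671] [265.6 203.5] ray [0.3611 0.2293 0.075 ] encl 362.8 229.5 29.6 z 0.0744
```

View pics/w12.png

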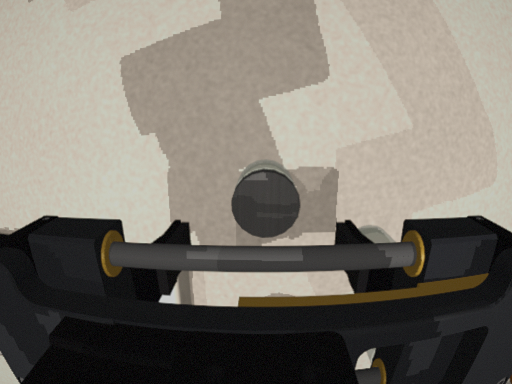

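The cap of jar A is at (266,203), which puts it 2–3 mm from the tool axis. I descend and grip.

```bash
python3 -m handwheel '[{"hand":1,"dx":0.1,"dy":0.3,"dz":-3,"wx":0,"wy":0,"wz":0},{"hand":1,"dx":0,"dy":0,"dz":-3,"wx":0,"wy":0,"wz":0},{"hand":1,"dx":0,"dy":0,"dz":-3,"wx":0,"wy":0,"wz":0},{"hand":1,"dx":0,"dy":0,"dz":-2.9,"wx":0,"wy":0,"wz":0},{"hand":1,"dx":0,"dy":0,"dz":0,"wx":0,"wy":0,"wz":0},{"hand":-1,"dx":0,"dy":0,"dz":0,"wx":0,"wy":0,"wz":0},{"hand":-1,"dx":0,"dy":0,"dz":0,"wx":0,"wy":0,"wz":0},{"hand":-1,"dx":0,"dy":0,"dz":0,"wx":0,"wy":0,"wz":0},{"hand":-1,"dx":0,"dy":0,"dz":0,"wx":0,"wy":0,"wz":0},{"hand":-1,"dx":0,"dy":0,"dz":0,"wx":0,"wy":0,"wz":0}]' >/dev/null; python3 st.py
```

```text
14.8 [0.3651 0.23   0.0366] F [-0.7 -0.9  8.2] M [-0.13  0.07 -0.  ] op 0.684 yaw 1.5792
```

```bash
python3 -m handwheel '[{"hand":-1,"dx":0,"dy":0,"dz":4,"wx":0,"wy":0,"wz":0},{"hand":-1,"dx":0,"dy":0,"dz":4,"wx":0,"wy":0,"wz":0},{"hand":-1,"dx":0,"dy":0,"dz":4,"wx":0,"wy":0,"wz":0},{"hand":-1,"dx":1.5,"dy":-4,"dz":1.6,"wx":0,"wy":0,"wz":0},{"hand":-1,"dx":1.5,"dy":-4,"dz":1.6,"wx":0,"wy":0,"wz":0},{"hand":-1,"dx":1.5,"dy":-4,"dz":1.6,"wx":0,"wy":0,"wz":0},{"hand":-1,"dx":1.5,"dy":-4,"dz":1.6,"wx":0,"wy":0,"wz":0},{"hand":-1,"dx":1.5,"dy":-4,"dz":1.6,"wx":0,"wy":0,"wz":0},{"hand":-1,"dx":1.5,"dy":-4,"dz":1.6,"wx":0,"wy":0,"wz":0},{"hand":-1,"dx":1.5,"dy":-4,"dz":1.6,"wx":0,"wy":0,"wz":0}]' >/dev/null; python3 st.py; python3 -m handwheel '[{"hand":-1,"dx":1.6,"dy":-4,"dz":0,"wx":0,"wy":0,"wz":0},{"hand":-1,"dx":1.6,"dy":-4,"dz":0,"wx":0,"wy":0,"wz":0},{"hand":-1,"dx":1.6,"dy":-4,"dz":0,"wx":0,"wy":0,"wz":0},{"hand":-1,"dx":1.6,"dy":-4,"dz":0,"wx":0,"wy":0,"wz":0},{"hand":-1,"dx":1.6,"dy":-4,"dz":0,"wx":0,"wy":0,"wz":0},{"hand":-1,"dx":0,"dy":0,"dz":0,"wx":0,"wy":0,"wz":0},{"hand":-1,"dx":0,"dy":0,"dz":0,"wx":0,"wy":0,"wz":0}]' >/dev/null; python3 st.py;python3 look.py w13
```

```text
15.8 [ 0.469  -0.0515  0.2682] F [ 0.4  0.4 -3. ] M [ 0.07 -0.05  0.  ] op 0.682 yaw 1.5785
16.5 [ 0.5487 -0.2503  0.2665] F [-0.5  0.2 -2.3] M [ 0.1   0.06 -0.02] op 0.685 yaw 1.5771
16.55 [ 0.5484 -0.2492  0.2667] [ 0.6 -0.  -3.4]
```

View pics/w13.png

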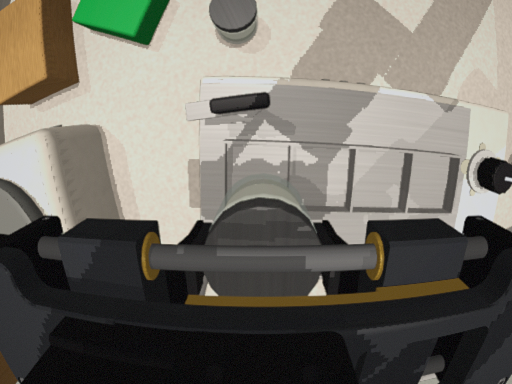

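The jar is held. The tray's front wall runs from (226,142) to (464,157), and the dividers meet it at x≈289, 352 and 409. The turnbutton is at (240,103).

Run:
```python
from h import *
z=np.load('pics/w.npz'); c=(vision.get_calibration('wrist'),z['R'],z['t']); W=cloud('wrist',z['d'],c)
cv2.imwrite('pics/c.png',cv2.resize(z['p'][120:230,190:512,::-1],None,fx=2.48,fy=2.48,interpolation=2))
for u,v in [(226,142),(289,145),(352,149),(409,152),(464,157)]: print(ray('wrist',u,v,.095,c).round(4), W[v,u].round(4))
print(ray('wrist',240,103,.206,c))
m=(W[...,2]>.19)&(W[...,2]<.215)&(W[...,0]<.5)
P=W[m]; print('grip',np.median(P,0),P.min(0),P.max(0))
m=(W[...,2]>.088)&(W[...,2]<.1)&(W[...,0]>.48)&(W[...,0]<.62); P=W[m]; print(P.min(0),P.max(0))
```

```text
[ 0.507  -0.2905  0.095 ] [ 0.5071 -0.2906  0.0944]
[ 0.51   -0.2197  0.095 ] [ 0.5102 -0.2195  0.0933]
[ 0.5126 -0.1458  0.095 ] [ 0.5139 -0.1413  0.0809]
[ 0.5127 -0.07    0.095 ] [ 0.5128 -0.0699  0.0948]
[0.5142 0.0199 0.095 ] [0.5174 0.045  0.0641]
[ 0.4687038 -0.2667008  0.206    ]
grip [ 0.46798593 -0.2667157   0.20517093] [ 0.45932138 -0.29057841  0.19007254] [ 0.47594604 -0.2444318   0.20742746]
[ 0.48001868 -0.50971223  0.08800278] [0.60297644 0.08652654 0.09999851]
```

View pics/c.png

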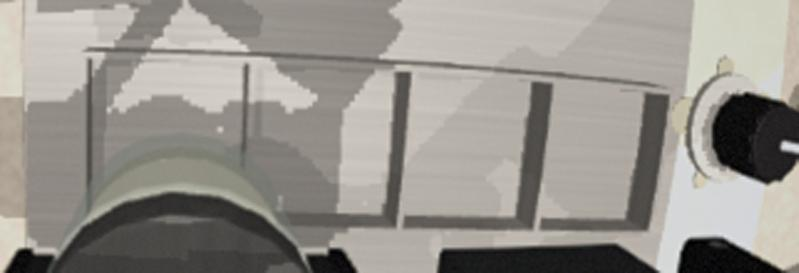

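```bash
python3 -m handwheel '[{"hand":-1,"dx":0,"dy":-0.5,"dz":-3,"wx":0,"wy":0,"wz":0},{"hand":-1,"dx":0,"dy":-0.1,"dz":-3,"wx":0,"wy":0,"wz":0},{"hand":-1,"dx":0,"dy":0,"dz":-3,"wx":0,"wy":0,"wz":0},{"hand":-1,"dx":0,"dy":0,"dz":-3,"wx":0,"wy":0,"wz":0},{"hand":-1,"dx":0,"dy":0,"dz":-2,"wx":0,"wy":0,"wz":0},{"hand":-1,"dx":0,"dy":0,"dz":-1,"wx":0,"wy":0,"wz":0},{"hand":-1,"dx":0,"dy":0,"dz":-0.3,"wx":0,"wy":0,"wz":0},{"hand":-1,"dx":0,"dy":0,"dz":0,"wx":0,"wy":0,"wz":0}]' >/dev/null; python3 st.py
```

```text
17.35 [ 0.5498 -0.2556  0.1151] F [-0.3  0.8 -1.7] M [ 0.03 -0.01  0.03] op 0.686 yaw 1.5798
```

```bash
python3 -m handwheel '[{"hand":-1,"dx":-0.1,"dy":0,"dz":-0.3,"wx":0,"wy":0,"wz":0},{"hand":-1,"dx":0,"dy":0,"dz":-0.2,"wx":0,"wy":0,"wz":0},{"hand":-1,"dx":0,"dy":0,"dz":0,"wx":0,"wy":0,"wz":0},{"hand":-1,"dx":0,"dy":0,"dz":0,"wx":0,"wy":0,"wz":0}]' >/dev/null; python3 st.py; python3 -m handwheel '[{"hand":-1,"dx":0,"dy":0,"dz":-0.2,"wx":0,"wy":0,"wz":0},{"hand":-1,"dx":0,"dy":0,"dz":0,"wx":0,"wy":0,"wz":0}]' >/dev/null; python3 st.py
```

```text
17.75 [ 0.5487 -0.2563  0.1099] F [ 0.6 -0.3 -1.9] M [0.03 0.02 0.02] op 0.683 yaw 1.5789
17.95 [ 0.5488 -0.2564  0.1077] F [-1.3 -0.  -0.8] M [-0.02 -0.02  0.04] op 0.687 yaw 1.5789
```

```bash
python3 -m handwheel '[{"hand":-1,"dx":0,"dy":0,"dz":-0.1,"wx":0,"wy":0,"wz":0},{"hand":1,"dx":0,"dy":0,"dz":0,"wx":0,"wy":0,"wz":0},{"hand":1,"dx":0,"dy":0,"dz":0,"wx":0,"wy":0,"wz":0},{"hand":1,"dx":0,"dy":0,"dz":0,"wx":0,"wy":0,"wz":0},{"hand":1,"dx":0,"dy":0,"dz":3,"wx":0,"wy":0,"wz":0},{"hand":1,"dx":0,"dy":0,"dz":4,"wx":0,"wy":0,"wz":0},{"hand":1,"dx":0,"dy":0,"dz":4,"wx":0,"wy":0,"wz":0},{"hand":1,"dx":0,"dy":1,"dz":4,"wx":0,"wy":0,"wz":0},{"hand":1,"dx":0,"dy":4,"dz":1,"wx":0,"wy":0,"wz":0},{"hand":1,"dx":0,"dy":0,"dz":0,"wx":0,"wy":0,"wz":0}]' >/dev/null; python3 st.py; python3 look.py w14
python3 - <<'E'
from h import *
p,d=vision.capture('scene'); np.save('pics/s.npy',d); W=cloud('scene',d)
cv2.imwrite('pics/s3.png',cv2.resize(p[95:300,145:400,::-1],None,fx=2.9,fy=2.9,interpolation=2))
E
```

```text
18.95 [ 0.5491 -0.2027  0.2692] F [-0.7  0.  -0.8] M [ 0.01 -0.03  0.03] op 1.002 yaw 1.5819
19.0 [ 0.5487 -0.2043  0.2678] [ 0.2 -0.3  0.3]
```

View pics/w14.png

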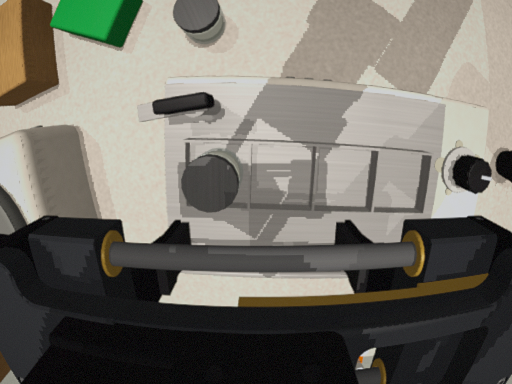

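View pics/s3.png

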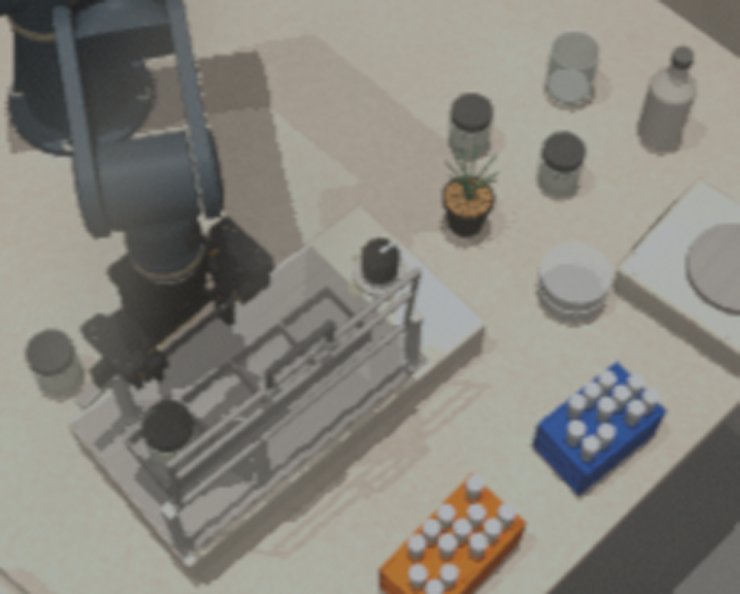

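Jar A stands in bay 0 (cap at (210,183)). Jar D is next, bound for bay 2.

```bash
python3 -m handwheel '[{"hand":1,"dx":-4.1,"dy":-1.64,"dz":0,"wx":0,"wy":0,"wz":0},{"hand":1,"dx":-4.1,"dy":-1.64,"dz":0,"wx":0,"wy":0,"wz":0},{"hand":1,"dx":-4.1,"dy":-1.64,"dz":0,"wx":0,"wy":0,"wz":0},{"hand":1,"dx":-4.1,"dy":-1.64,"dz":0,"wx":0,"wy":0,"wz":0},{"hand":1,"dx":-4.1,"dy":-1.64,"dz":0,"wx":0,"wy":0,"wz":0},{"hand":1,"dx":0,"dy":0,"dz":-3,"wx":0,"wy":0,"wz":0},{"hand":1,"dx":0,"dy":0,"dz":-3,"wx":0,"wy":0,"wz":0},{"hand":1,"dx":0,"dy":0,"dz":-3,"wx":0,"wy":0,"wz":0},{"hand":1,"dx":0,"dy":0,"dz":-2,"wx":0,"wy":0,"wz":0},{"hand":1,"dx":0,"dy":0,"dz":0,"wx":0,"wy":0,"wz":0}]' >/dev/null; python3 st.py; python3 look.py w15; python3 seg.py
```

```text
20.05 [ 0.3416 -0.2869  0.1536] F [-0.3  0.1 -0.2] M [0.05 0.01 0.01] op 0.998 yaw 1.5778
20.1 [ 0.3425 -0.2878  0.155 ] [ 0.8 -0.4  1.7]
[   0  118   29  111 1034] [ 10.9 179.5] ray [ 0.3211 -0.5602  0.075 ] encl 313.2 -564.4 62.3 z 0.074
[ 227  164   69   68 3642] [261.1 198. ] ray [ 0.339  -0.2868  0.075 ] encl 340.7 -286.8 29.4 z 0.0744
```

View pics/w15.png

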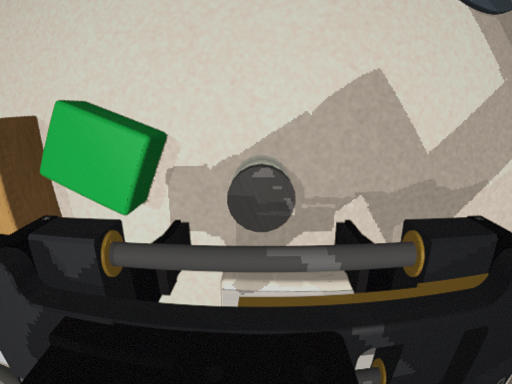

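Jar D's cap is at (261,198), under the tool.

```bash
python3 -m handwheel '[{"hand":1,"dx":-0.1,"dy":0,"dz":-3,"wx":0,"wy":0,"wz":0},{"hand":1,"dx":0,"dy":0,"dz":-3,"wx":0,"wy":0,"wz":0},{"hand":1,"dx":0,"dy":0,"dz":-3,"wx":0,"wy":0,"wz":0},{"hand":1,"dx":0,"dy":0,"dz":-2.9,"wx":0,"wy":0,"wz":0},{"hand":1,"dx":0,"dy":0,"dz":0,"wx":0,"wy":0,"wz":0},{"hand":-1,"dx":0,"dy":0,"dz":0,"wx":0,"wy":0,"wz":0},{"hand":-1,"dx":0,"dy":0,"dz":0,"wx":0,"wy":0,"wz":0},{"hand":-1,"dx":0,"dy":0,"dz":0,"wx":0,"wy":0,"wz":0},{"hand":-1,"dx":0,"dy":0,"dz":0,"wx":0,"wy":0,"wz":0},{"hand":-1,"dx":0,"dy":0,"dz":0,"wx":0,"wy":0,"wz":0}]' >/dev/null; python3 st.py
```

```text
21.1 [ 0.3429 -0.2884  0.0386] F [-0.2  0.1  7.2] M [ 0.21  0.05 -0.02] op 0.681 yaw 1.579
```

```bash
python3 -m handwheel '[{"hand":-1,"dx":0,"dy":0,"dz":4.6,"wx":0,"wy":0,"wz":0},{"hand":-1,"dx":0,"dy":0,"dz":4.6,"wx":0,"wy":0,"wz":0},{"hand":-1,"dx":0,"dy":0,"dz":4.6,"wx":0,"wy":0,"wz":0},{"hand":-1,"dx":0,"dy":0,"dz":4.6,"wx":0,"wy":0,"wz":0},{"hand":-1,"dx":0,"dy":0,"dz":4.6,"wx":0,"wy":0,"wz":0},{"hand":-1,"dx":3.47,"dy":3.1,"dz":0,"wx":0,"wy":0,"wz":0},{"hand":-1,"dx":3.47,"dy":3.1,"dz":0,"wx":0,"wy":0,"wz":0},{"hand":-1,"dx":3.47,"dy":3.1,"dz":0,"wx":0,"wy":0,"wz":0},{"hand":-1,"dx":3.47,"dy":3.1,"dz":0,"wx":0,"wy":0,"wz":0},{"hand":-1,"dx":3.47,"dy":3.1,"dz":0,"wx":0,"wy":0,"wz":0}]' >/dev/null; python3 st.py; python3 -m handwheel '[{"hand":-1,"dx":3.4,"dy":3.1,"dz":0,"wx":0,"wy":0,"wz":0},{"hand":-1,"dx":0,"dy":0,"dz":0,"wx":0,"wy":0,"wz":0},{"hand":-1,"dx":0,"dy":0,"dz":0,"wx":0,"wy":0,"wz":0}]' >/dev/null; python3 st.py;python3 look.py w16
```

```text
22.1 [ 0.5166 -0.1314  0.2676] F [ 0.6 -0.7 -1.3] M [-0.04 -0.05 -0.01] op 0.682 yaw 1.5791
22.4 [ 0.5496 -0.101   0.267 ] F [-0.4 -0.2 -2.2] M [0.06 0.03 0.02] op 0.684 yaw 1.5817
22.45 [ 0.549  -0.1018  0.267 ] [-0.2  0.5 -0.6]
```

View pics/w16.png

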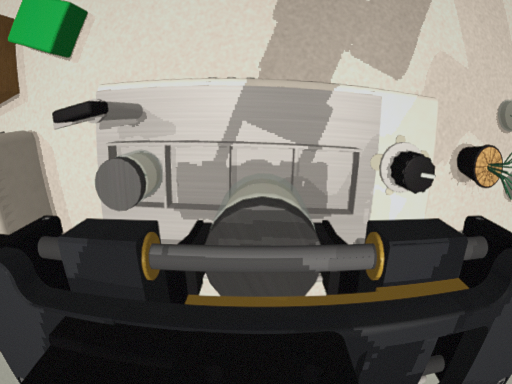

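The walls of bay 2 at x≈231 and 294 straddle the tool axis, so the alignment is good.

```bash
python3 -m handwheel '[{"hand":-1,"dx":0,"dy":0,"dz":-3,"wx":0,"wy":0,"wz":0},{"hand":-1,"dx":0,"dy":0,"dz":-3,"wx":0,"wy":0,"wz":0},{"hand":-1,"dx":0,"dy":0,"dz":-3,"wx":0,"wy":0,"wz":0},{"hand":-1,"dx":0,"dy":0,"dz":-3,"wx":0,"wy":0,"wz":0},{"hand":-1,"dx":0,"dy":0,"dz":-2,"wx":0,"wy":0,"wz":0},{"hand":-1,"dx":0,"dy":0,"dz":-1,"wx":0,"wy":0,"wz":0},{"hand":-1,"dx":0,"dy":0,"dz":-0.4,"wx":0,"wy":0,"wz":0},{"hand":-1,"dx":0,"dy":0,"dz":-0.2,"wx":0,"wy":0,"wz":0},{"hand":-1,"dx":0,"dy":0,"dz":0,"wx":0,"wy":0,"wz":0},{"hand":-1,"dx":0,"dy":0,"dz":0,"wx":0,"wy":0,"wz":0}]' >/dev/null; python3 st.py
```

```text
23.45 [ 0.5507 -0.1024  0.1126] F [-0.3 -0.8 -0.6] M [-0.   -0.01  0.03] op 0.685 yaw 1.579
```

```bash
python3 -m handwheel '[{"hand":-1,"dx":0,"dy":0,"dz":-0.2,"wx":0,"wy":0,"wz":0},{"hand":-1,"dx":0,"dy":0,"dz":-0.1,"wx":0,"wy":0,"wz":0},{"hand":-1,"dx":0,"dy":0,"dz":0,"wx":0,"wy":0,"wz":0}]' >/dev/null; python3 st.py; python3 -m handwheel '[{"hand":1,"dx":0,"dy":0,"dz":-0.1,"wx":0,"wy":0,"wz":0},{"hand":1,"dx":0,"dy":0,"dz":0,"wx":0,"wy":0,"wz":0},{"hand":1,"dx":0,"dy":0,"dz":0,"wx":0,"wy":0,"wz":0},{"hand":1,"dx":0,"dy":0,"dz":3,"wx":0,"wy":0,"wz":0},{"hand":1,"dx":0,"dy":0,"dz":4,"wx":0,"wy":0,"wz":0},{"hand":1,"dx":0,"dy":0,"dz":4,"wx":0,"wy":0,"wz":0},{"hand":1,"dx":0,"dy":0,"dz":4,"wx":0,"wy":0,"wz":0},{"hand":1,"dx":-1,"dy":4.5,"dz":0,"wx":0,"wy":0,"wz":-0.06},{"hand":1,"dx":-1.1,"dy":4.5,"dz":0,"wx":0,"wy":0,"wz":-0.06},{"hand":1,"dx":-1.1,"dy":4.5,"dz":0,"wx":0,"wy":0,"wz":-0.06}]' >/dev/null; python3 st.py; python3 -m handwheel '[{"hand":1,"dx":-1.1,"dy":4.5,"dz":0,"wx":0,"wy":0,"wz":-0.06},{"hand":1,"dx":-1.1,"dy":4.5,"dz":0,"wx":0,"wy":0,"wz":-0.06},{"hand":1,"dx":-1.1,"dy":4.5,"dz":0,"wx":0,"wy":0,"wz":-0.06},{"hand":1,"dx":-1.1,"dy":4.5,"dz":0,"wx":0,"wy":0,"wz":-0.06},{"hand":1,"dx":-1.2,"dy":4.5,"dz":0,"wx":0,"wy":0,"wz":-0.06},{"hand":1,"dx":-1.2,"dy":4.5,"dz":0,"wx":0,"wy":0,"wz":-0.04},{"hand":1,"dx":-1.2,"dy":4.5,"dz":0,"wx":0,"wy":0,"wz":0},{"hand":1,"dx":0,"dy":0,"dz":0,"wx":0,"wy":0,"wz":0}]' >/dev/null; python3 st.py; python3 look.py w17; python3 seg.py
```

```text
23.75 [ 0.5506 -0.1022  0.1097] F [-1.1 -0.6  5.1] M [ 0.    0.2  -0.03] op 0.682 yaw 1.5793
24.75 [0.5176 0.0339 0.2579] F [-0.1  0.2 -0.5] M [ 0.04 -0.01 -0.03] op 1.003 yaw 1.3949
25.55 [0.436  0.3528 0.2573] F [-0.1 -0.2  0.1] M [-0.08  0.03 -0.01] op 0.999 yaw 1.0654
25.6 [0.4367 0.3502 0.2572] [-0.1 -0.5 -0. ]
[387 104  38  58 526] [411.2 134.7] ray [0.478  0.5444 0.075 ] encl 467.0 527.3 35.6 z 0.0783
[368 106  21  51 233] [374.2 129.4] ray [0.4497 0.5005 0.075 ] encl 456.8 511.4 31.3 z 0.0754
[ 237  152   50   49 1885] [261.5 176.3] ray [0.4357 0.353  0.075 ] encl 436.7 352.2 29.7 z 0.0744
[427 192  32  26 255] [438.4 202.7] ray [0.5829 0.5493 0.075 ] encl 592.9 555.6 27.0 z 0.0748
[499 199  13  30 194] [504.9 213.7] ray [0.6716 0.668  0.075 ] encl 676.5 676.4 23.8 z 0.0743
[316 226  20  19 260] [327.1 236.7] ray [0.5442 0.3886 0.075 ] encl 544.5 387.7 17.1 z 0.0741
```

View pics/w17.png

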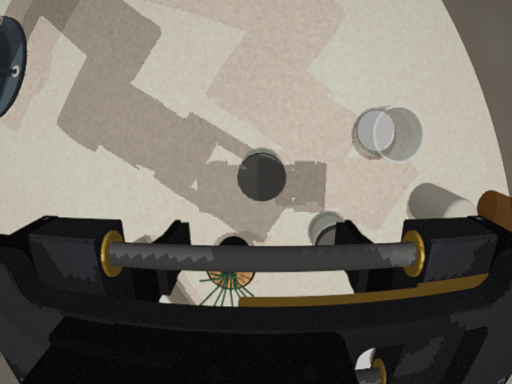

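Jar B is centred at (262,176), with the pot behind it at (232,270) and the beaker at (390,133), both clear. I descend and grip.

```bash
python3 -m handwheel '[{"hand":1,"dx":0,"dy":0.2,"dz":-4.5,"wx":0,"wy":0,"wz":0},{"hand":1,"dx":0,"dy":0,"dz":-4.5,"wx":0,"wy":0,"wz":0},{"hand":1,"dx":0,"dy":0,"dz":-4.5,"wx":0,"wy":0,"wz":0},{"hand":1,"dx":0,"dy":0,"dz":-4.5,"wx":0,"wy":0,"wz":0},{"hand":1,"dx":0,"dy":0,"dz":-4.2,"wx":0,"wy":0,"wz":0},{"hand":1,"dx":0,"dy":0,"dz":0,"wx":0,"wy":0,"wz":0},{"hand":-1,"dx":0,"dy":0,"dz":0,"wx":0,"wy":0,"wz":0},{"hand":-1,"dx":0,"dy":0,"dz":0,"wx":0,"wy":0,"wz":0},{"hand":-1,"dx":0,"dy":0,"dz":0,"wx":0,"wy":0,"wz":0},{"hand":-1,"dx":0,"dy":0,"dz":0,"wx":0,"wy":0,"wz":0}]' >/dev/null; python3 st.py
```

```text
26.6 [0.4394 0.3505 0.0379] F [-0.4  0.6  0.2] M [0.   0.02 0.  ] op 0.721 yaw 1.059
```

```bash
python3 -m handwheel '[{"hand":-1,"dx":0,"dy":0,"dz":0,"wx":0,"wy":0,"wz":0},{"hand":-1,"dx":0,"dy":0,"dz":0,"wx":0,"wy":0,"wz":0},{"hand":-1,"dx":0,"dy":0,"dz":4.6,"wx":0,"wy":0,"wz":0},{"hand":-1,"dx":0,"dy":0,"dz":4.6,"wx":0,"wy":0,"wz":0},{"hand":-1,"dx":0,"dy":0,"dz":4.6,"wx":0,"wy":0,"wz":0},{"hand":-1,"dx":0,"dy":0,"dz":4.6,"wx":0,"wy":0,"wz":0},{"hand":-1,"dx":0,"dy":0,"dz":4.6,"wx":0,"wy":0,"wz":0}]' >/dev/null; python3 st.py;  python3 -m handwheel '[{"hand":-1,"dx":1.1,"dy":-3.7,"dz":0,"wx":0,"wy":0,"wz":0.112},{"hand":-1,"dx":1.1,"dy":-3.7,"dz":0,"wx":0,"wy":0,"wz":0.112},{"hand":-1,"dx":1.1,"dy":-3.7,"dz":0,"wx":0,"wy":0,"wz":0.112},{"hand":-1,"dx":1.1,"dy":-3.7,"dz":0,"wx":0,"wy":0,"wz":0.112},{"hand":-1,"dx":1.1,"dy":-3.7,"dz":0,"wx":0,"wy":0,"wz":0.112},{"hand":-1,"dx":1.1,"dy":-3.7,"dz":0,"wx":0,"wy":0,"wz":0.112},{"hand":-1,"dx":1.1,"dy":-3.7,"dz":0,"wx":0,"wy":0,"wz":0.112},{"hand":-1,"dx":1.1,"dy":-3.7,"dz":0,"wx":0,"wy":0,"wz":0.112},{"hand":-1,"dx":1.1,"dy":-3.7,"dz":0,"wx":0,"wy":0,"wz":0.112},{"hand":-1,"dx":1.1,"dy":-3.7,"dz":0,"wx":0,"wy":0,"wz":0.112}]' >/dev/null; python3 st.py;python3 -m handwheel '[{"hand":-1,"dx":0,"dy":0,"dz":0,"wx":0,"wy":0,"wz":0},{"hand":-1,"dx":0,"dy":0,"dz":0,"wx":0,"wy":0,"wz":0}]' >/dev/null;python3 st.py; python3 look.py w18
```

```text
27.3 [0.437  0.3495 0.2675] F [ 1.   1.3 -3.2] M [ 0.02 -0.07  0.02] op 0.682 yaw 1.0593
28.3 [ 0.5475 -0.0213  0.2656] F [ 1.4 -0.5 -3.1] M [0.05 0.05 0.02] op 0.686 yaw 2.1838
28.5 [ 0.5473 -0.0205  0.2652] F [-0.8  0.2 -1.7] M [0.1  0.06 0.03] op 0.681 yaw 2.1761
28.55 [ 0.547  -0.0196  0.2652] [ 0.3  0.1 -3.2]
```

View pics/w18.png

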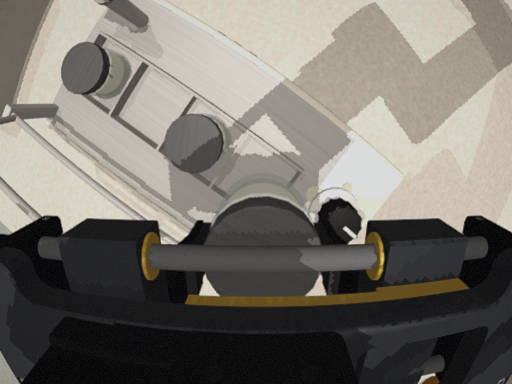

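Run:
```python
from h import *
z=np.load('pics/w.npz'); c=(vision.get_calibration('wrist'),z['R'],z['t']); W=cloud('wrist',z['d'],c)
cv2.imwrite('pics/c.png',cv2.resize(z['p'][80:230,150:370,::-1],None,fx=3.5,fy=3.5,interpolation=2))
print(ray('wrist',301,174,.095,c))
m=(W[...,2]>.135)&(W[...,2]<.155)&(W[...,1]<-.05)&(W[...,0]<.62)
n,lab,st,ce=cv2.connectedComponentsWithStats(m.astype(np.uint8))
for i in range(1,n):
    if st[i,4]>100:
        P=W[lab==i]; print(cv2.minEnclosingCircle((P[:,:2]*1000).astype(np.float32)),np.median(P[:,2]))
```

```text
[0.51761035 0.01362787 0.095     ]
((469.1023864746094, -260.12359619140625), 9.165494918823242) 0.14440672063210097
((546.8082275390625, -255.23561096191406), 29.808645248413086) 0.14537501185708712
((548.6143798828125, -101.34797668457031), 29.54228401184082) 0.14546578942906135
```

View pics/c.png

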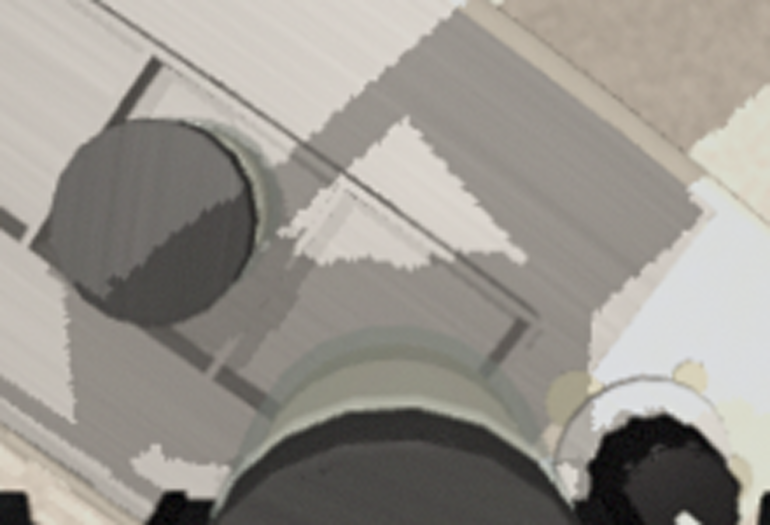

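```bash
python3 -m handwheel '[{"hand":-1,"dx":0.5,"dy":-0.4,"dz":-3,"wx":0,"wy":0,"wz":0},{"hand":-1,"dx":0,"dy":0,"dz":-3,"wx":0,"wy":0,"wz":0},{"hand":-1,"dx":0,"dy":0,"dz":-3,"wx":0,"wy":0,"wz":0},{"hand":-1,"dx":0,"dy":0,"dz":-3,"wx":0,"wy":0,"wz":0},{"hand":-1,"dx":0,"dy":0,"dz":-2,"wx":0,"wy":0,"wz":0},{"hand":-1,"dx":0,"dy":0,"dz":-1,"wx":0,"wy":0,"wz":0},{"hand":-1,"dx":0,"dy":0,"dz":-0.3,"wx":0,"wy":0,"wz":0},{"hand":-1,"dx":0,"dy":0,"dz":-0.1,"wx":0,"wy":0,"wz":0},{"hand":-1,"dx":0,"dy":0,"dz":0,"wx":0,"wy":0,"wz":0},{"hand":-1,"dx":0,"dy":0,"dz":0,"wx":0,"wy":0,"wz":0}]' >/dev/null; python3 st.py
```

```text
29.55 [ 0.5538 -0.0242  0.1127] F [ 0.1  0.1 -2.3] M [ 0.04 -0.01  0.05] op 0.684 yaw 2.1791
```

```bash
python3 -m handwheel '[{"hand":-1,"dx":0,"dy":0,"dz":-0.2,"wx":0,"wy":0,"wz":0},{"hand":-1,"dx":0,"dy":0,"dz":-0.2,"wx":0,"wy":0,"wz":0},{"hand":-1,"dx":0,"dy":0,"dz":0,"wx":0,"wy":0,"wz":0}]' >/dev/null; python3 st.py; python3 -m handwheel '[{"hand":0.65,"dx":0,"dy":0,"dz":0,"wx":0,"wy":0,"wz":0},{"hand":0.65,"dx":0,"dy":0,"dz":0,"wx":0,"wy":0,"wz":0},{"hand":0.65,"dx":0,"dy":0,"dz":0,"wx":0,"wy":0,"wz":0}]' >/dev/null; python3 st.py; python3 -m handwheel '[{"hand":0.65,"dx":0,"dy":0,"dz":2,"wx":0,"wy":0,"wz":0},{"hand":0.65,"dx":0,"dy":0,"dz":4,"wx":0,"wy":0,"wz":0},{"hand":0.65,"dx":0,"dy":0,"dz":4,"wx":0,"wy":0,"wz":0},{"hand":0.65,"dx":0,"dy":0,"dz":4,"wx":0,"wy":0,"wz":0},{"hand":1,"dx":0,"dy":2,"dz":2,"wx":0,"wy":0,"wz":0},{"hand":1,"dx":0.1,"dy":3.6,"dz":0,"wx":0,"wy":0,"wz":-0.14},{"hand":1,"dx":0.1,"dy":3.6,"dz":0,"wx":0,"wy":0,"wz":-0.14},{"hand":1,"dx":0.1,"dy":3.6,"dz":0,"wx":0,"wy":0,"wz":-0.14},{"hand":1,"dx":0.1,"dy":3.6,"dz":0,"wx":0,"wy":0,"wz":-0.14},{"hand":1,"dx":0.1,"dy":3.6,"dz":0,"wx":0,"wy":0,"wz":-0.14}]' >/dev/null; python3 st.py; python3 -m handwheel '[{"hand":1,"dx":0.1,"dy":3.6,"dz":0,"wx":0,"wy":0,"wz":-0.14},{"hand":1,"dx":0.1,"dy":3.6,"dz":0,"wx":0,"wy":0,"wz":-0.14},{"hand":1,"dx":0.1,"dy":3.6,"dz":0,"wx":0,"wy":0,"wz":-0.14},{"hand":1,"dx":0.2,"dy":3.6,"dz":0,"wx":0,"wy":0,"wz":-0.14},{"hand":1,"dx":0.2,"dy":3.6,"dz":0,"wx":0,"wy":0,"wz":-0.14},{"hand":1,"dx":0.3,"dy":3.6,"dz":0,"wx":0,"wy":0,"wz":-0.14},{"hand":1,"dx":0,"dy":0,"dz":0,"wx":0,"wy":0,"wz":-0.1},{"hand":1,"dx":0,"dy":0,"dz":0,"wx":0,"wy":0,"wz":0},{"hand":1,"dx":0,"dy":0,"dz":0,"wx":0,"wy":0,"wz":0}]' >/dev/null; python3 st.py; python3 look.py w19; python3 seg.py
```

```text
29.85 [ 0.5535 -0.0243  0.1087] F [-1.1  0.5  4.4] M [0.19 0.37 0.05] op 0.683 yaw 2.1788
30.15 [ 0.5532 -0.0242  0.1076] F [0.7 0.7 1. ] M [ 0.11  0.06 -0.02] op 0.807 yaw 2.1789
31.15 [0.5578 0.1773 0.2674] F [-0.3 -0.6  0.1] M [ 0.05 -0.04 -0.02] op 1.005 yaw 1.4731
32.05 [0.5678 0.3915 0.267 ] F [-0.3  1.2 -0.2] M [-0.1  -0.02 -0.06] op 0.999 yaw 0.5411
32.1 [0.5679 0.3912 0.2673] [-0.4  0.1  0.7]
[217   8  62  52 500] [243.5  23.5] ray [0.4533 0.5387 0.075 ] encl 466.8 525.8 36.3 z 0.0796
[431  23  28  42 300] [439.5  46.5] ray [0.6776 0.6673 0.075 ] encl 687.5 681.9 29.3 z 0.0754
[230  45  47  23 112] [255.6  61.3] ray [0.4905 0.5048 0.075 ] encl 483.4 509.8 27.6 z 0.0766
[336  58  31  47 184] [343.5  84.5] ray [0.5935 0.5377 0.075 ] encl 603.2 550.2 30.2 z 0.0762
[447  74  21  42 288] [454.1  94.6] ray [0.7311 0.6252 0.075 ] encl 745.2 636.8 29.3 z 0.075
[460 124  18  41 279] [465.9 142.6] ray [0.787  0.5832 0.075 ] encl 803.5 592.3 29.3 z 0.0753
[ 240  149   48   47 1779] [263.3 172.1] ray [0.5671 0.3953 0.075 ] encl 567.6 394.6 29.5 z 0.0744
[412 209  42  10 249] [432.9 214.2] ray [0.8024 0.4706 0.075 ] encl 811.9 468.2 37.2 z 0.0693
[355 356  15  13 115] [361.8 362.6] ray [0.8877 0.1992 0.075 ] encl 893.2 195.2 17.4 z 0.0688
```

View pics/w19.png

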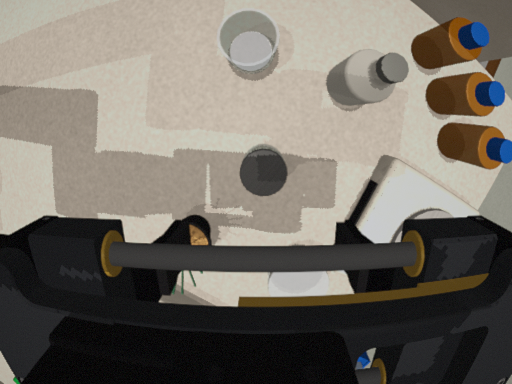

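Jar C is at (263,172). The pot at (197,235) is near the gripper's corner, so I turn the jaw to lie along x before descending.

```bash
python3 -m handwheel '[{"hand":1,"dx":0,"dy":0.3,"dz":0,"wx":0,"wy":0,"wz":-0.135},{"hand":1,"dx":0,"dy":0,"dz":0,"wx":0,"wy":0,"wz":-0.135},{"hand":1,"dx":0,"dy":0,"dz":0,"wx":0,"wy":0,"wz":-0.135},{"hand":1,"dx":0,"dy":0,"dz":0,"wx":0,"wy":0,"wz":-0.135},{"hand":1,"dx":0,"dy":0,"dz":-4.6,"wx":0,"wy":0,"wz":0},{"hand":1,"dx":0,"dy":0,"dz":-4.6,"wx":0,"wy":0,"wz":0},{"hand":1,"dx":0,"dy":0,"dz":-4.6,"wx":0,"wy":0,"wz":0},{"hand":1,"dx":0,"dy":0,"dz":-4.6,"wx":0,"wy":0,"wz":0},{"hand":1,"dx":0,"dy":0,"dz":-4.6,"wx":0,"wy":0,"wz":0},{"hand":1,"dx":0,"dy":0,"dz":-0.2,"wx":0,"wy":0,"wz":0}]' >/dev/null; python3 st.py; python3 -m handwheel '[{"hand":-1,"dx":0,"dy":0,"dz":0,"wx":0,"wy":0,"wz":0},{"hand":-1,"dx":0,"dy":0,"dz":0,"wx":0,"wy":0,"wz":0},{"hand":-1,"dx":0,"dy":0,"dz":0,"wx":0,"wy":0,"wz":0},{"hand":-1,"dx":0,"dy":0,"dz":0,"wx":0,"wy":0,"wz":0},{"hand":-1,"dx":0,"dy":0,"dz":0,"wx":0,"wy":0,"wz":0},{"hand":-1,"dx":0,"dy":0,"dz":0,"wx":0,"wy":0,"wz":0}]' >/dev/null; python3 st.py
```

```text
33.1 [0.5629 0.3911 0.0283] F [-1.1 -1.3 -0.7] M [-0.1   0.07  0.02] op 0.999 yaw -0.0014
33.7 [0.5689 0.3955 0.0381] F [-2.2  0.4  7.5] M [-0.15  0.34 -0.  ] op 0.681 yaw -0.0009
```

```bash
python3 -m handwheel '[{"hand":-1,"dx":0,"dy":0,"dz":4.6,"wx":0,"wy":0,"wz":0},{"hand":-1,"dx":0,"dy":0,"dz":4.6,"wx":0,"wy":0,"wz":0},{"hand":-1,"dx":0,"dy":0,"dz":4.6,"wx":0,"wy":0,"wz":0},{"hand":-1,"dx":0,"dy":0,"dz":4.6,"wx":0,"wy":0,"wz":0},{"hand":-1,"dx":0,"dy":0,"dz":4.6,"wx":0,"wy":0,"wz":0},{"hand":-1,"dx":-0.15,"dy":-4.4,"dz":0,"wx":0,"wy":0,"wz":-0.096},{"hand":-1,"dx":-0.15,"dy":-4.4,"dz":0,"wx":0,"wy":0,"wz":-0.096},{"hand":-1,"dx":-0.15,"dy":-4.4,"dz":0,"wx":0,"wy":0,"wz":-0.096},{"hand":-1,"dx":-0.15,"dy":-4.4,"dz":0,"wx":0,"wy":0,"wz":-0.096},{"hand":-1,"dx":-0.15,"dy":-4.4,"dz":0,"wx":0,"wy":0,"wz":-0.096}]' >/dev/null; python3 st.py;  python3 -m handwheel '[{"hand":-1,"dx":-0.15,"dy":-4.4,"dz":0,"wx":0,"wy":0,"wz":-0.096},{"hand":-1,"dx":-0.15,"dy":-4.4,"dz":0,"wx":0,"wy":0,"wz":-0.096},{"hand":-1,"dx":-0.15,"dy":-4.4,"dz":0,"wx":0,"wy":0,"wz":-0.096},{"hand":-1,"dx":-0.15,"dy":-4.4,"dz":0,"wx":0,"wy":0,"wz":-0.096},{"hand":-1,"dx":-0.15,"dy":-4.4,"dz":0,"wx":0,"wy":0,"wz":-0.096},{"hand":-1,"dx":-0.15,"dy":-4.4,"dz":0,"wx":0,"wy":0,"wz":0},{"hand":-1,"dx":-0.15,"dy":-4.4,"dz":0,"wx":0,"wy":0,"wz":0},{"hand":-1,"dx":-0.15,"dy":-4.4,"dz":0,"wx":0,"wy":0,"wz":0},{"hand":-1,"dx":0,"dy":0,"dz":0,"wx":0,"wy":0,"wz":0},{"hand":-1,"dx":0,"dy":0,"dz":0,"wx":0,"wy":0,"wz":0}]' >/dev/null; python3 st.py;python3 look.py w20
```

```text
34.7 [0.5599 0.1733 0.266 ] F [ 0.4 -1.3 -1.7] M [-0.09  0.05 -0.03] op 0.682 yaw -0.4842
35.7 [ 0.5481 -0.1779  0.2656] F [ 0.1 -0.2 -2. ] M [-0.03  0.18 -0.02] op 0.681 yaw -0.9635
35.75 [ 0.548  -0.1768  0.2655] [ 0.6  0.7 -1.4]
```

View pics/w20.png

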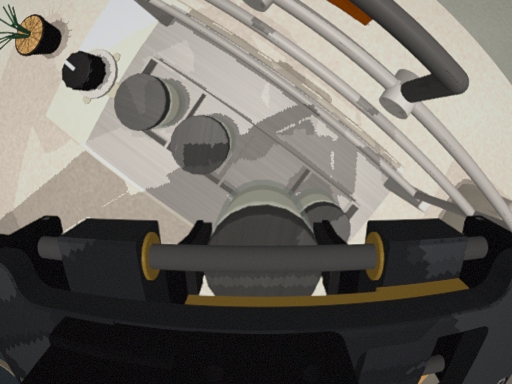

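Run:
```python
from h import *
z=np.load('pics/w.npz'); c=(vision.get_calibration('wrist'),z['R'],z['t']); W=cloud('wrist',z['d'],c)
s=bot.read_state()
print(-z['R'].T@z['t']-s['position'], s['tcp_rot'].T@(-z['R'].T@z['t']-s['position']))
for u,v in [(410,45),(390,95),(340,50),(420,80),(330,100),(450,190)]: print(u,v,W[v,u].round(3))
m=(W[...,2]>.17)&(W[...,0]>.6); P=W[m]; xs=P[:,0]+.022*(P[:,1]+.14)-.551
for lo in np.arange(.17,.36,.02):
    k=(P[:,2]>lo)&(P[:,2]<lo+.02)
    if k.sum(): print(lo.round(2),k.sum(),xs[k].min().round(3),np.median(xs[k]).round(3))
m=(W[...,2]>.135)&(W[...,2]<.155)&(W[...,0]<.62)
n,lab,st,ce=cv2.connectedComponentsWithStats(m.astype(np.uint8))
for i in range(1,n):
    if st[i,4]>100:
        P=W[lab==i]; print(cv2.minEnclosingCircle((P[:,:2]*1000).astype(np.float32)),np.median(P[:,2]))
```

```text
[0.05735627 0.03890711 0.16178399] [ 0.06931478  0.00073571 -0.16177912]
410 45 [ 0.654 -0.162  0.338]
390 95 [ 0.647 -0.177  0.303]
340 50 [ 0.651 -0.148  0.297]
420 80 [ 0.656 -0.179  0.319]
330 100 [ 0.683 -0.202 -0.001]
450 190 [ 0.645 -0.272  0.251]
0.17 96 0.079 0.083
0.19 116 0.081 0.085
0.21 130 0.083 0.087
0.23 1639 0.085 0.096
0.25 2546 0.088 0.097
0.27 93 0.092 0.095
0.29 5841 0.092 0.1
0.31 660 0.098 0.1
0.33 5379 0.048 0.103
0.35 4520 0.047 0.056
((551.6802978515625, -25.578433990478516), 29.770915985107422) 0.14547583132189498
((548.6690063476562, -102.02779388427734), 29.62882423400879) 0.1455143482857782
((553.4025268554688, -255.1692352294922), 28.381444931030273) 0.14543853244579114
```

The camera would sit on the frame side in this orientation. I back off in -x, turn the tool half a turn so the camera faces the robot, then come back.

```bash
python3 -m handwheel '[{"hand":-1,"dx":-4,"dy":0,"dz":0,"wx":0,"wy":0,"wz":0},{"hand":-1,"dx":-3,"dy":0,"dz":0,"wx":0,"wy":0,"wz":0.14},{"hand":-1,"dx":0,"dy":0,"dz":0,"wx":0,"wy":0,"wz":0.14},{"hand":-1,"dx":0,"dy":0,"dz":0,"wx":0,"wy":0,"wz":0.14},{"hand":-1,"dx":0,"dy":0,"dz":0,"wx":0,"wy":0,"wz":0.14},{"hand":-1,"dx":0,"dy":0,"dz":0,"wx":0,"wy":0,"wz":0.14},{"hand":-1,"dx":0,"dy":0,"dz":0,"wx":0,"wy":0,"wz":0.14},{"hand":-1,"dx":0,"dy":0,"dz":0,"wx":0,"wy":0,"wz":0.14},{"hand":-1,"dx":0,"dy":0,"dz":0,"wx":0,"wy":0,"wz":0.14},{"hand":-1,"dx":0,"dy":0,"dz":0,"wx":0,"wy":0,"wz":0.14}]' >/dev/null; python3 st.py;  python3 -m handwheel '[{"hand":-1,"dx":0,"dy":0,"dz":0,"wx":0,"wy":0,"wz":0.14},{"hand":-1,"dx":0,"dy":0,"dz":0,"wx":0,"wy":0,"wz":0.14},{"hand":-1,"dx":0,"dy":0,"dz":0,"wx":0,"wy":0,"wz":0.14},{"hand":-1,"dx":0,"dy":0,"dz":0,"wx":0,"wy":0,"wz":0.14},{"hand":-1,"dx":0,"dy":0,"dz":0,"wx":0,"wy":0,"wz":0.14},{"hand":-1,"dx":0,"dy":0,"dz":0,"wx":0,"wy":0,"wz":0.14},{"hand":-1,"dx":0,"dy":0,"dz":0,"wx":0,"wy":0,"wz":0.14},{"hand":-1,"dx":0,"dy":0,"dz":0,"wx":0,"wy":0,"wz":0.14},{"hand":-1,"dx":0,"dy":0,"dz":0,"wx":0,"wy":0,"wz":0.14},{"hand":-1,"dx":0,"dy":0,"dz":0,"wx":0,"wy":0,"wz":0.14}]' >/dev/null; python3 st.py;  python3 -m handwheel '[{"hand":-1,"dx":0,"dy":0,"dz":0,"wx":0,"wy":0,"wz":0.14},{"hand":-1,"dx":0,"dy":0,"dz":0,"wx":0,"wy":0,"wz":0.14},{"hand":-1,"dx":0,"dy":0,"dz":0,"wx":0,"wy":0,"wz":0.14},{"hand":-1,"dx":0,"dy":0,"dz":0,"wx":0,"wy":0,"wz":0.06},{"hand":-1,"dx":3,"dy":0,"dz":0,"wx":0,"wy":0,"wz":0},{"hand":-1,"dx":4,"dy":0,"dz":0,"wx":0,"wy":0,"wz":0},{"hand":-1,"dx":0,"dy":0,"dz":0,"wx":0,"wy":0,"wz":0},{"hand":-1,"dx":0,"dy":0,"dz":0,"wx":0,"wy":0,"wz":0}]' >/dev/null; python3 st.py; python3 look.py w21;  python3 - <<'E'
from h import *
z=np.load('pics/w.npz'); c=(vision.get_calibration('wrist'),z['R'],z['t']); W=cloud('wrist',z['d'],c)
m=(W[...,2]>.135)&(W[...,2]<.155)&(W[...,0]<.62)
n,lab,st,ce=cv2.connectedComponentsWithStats(m.astype(np.uint8))
for i in range(1,n):
    if st[i,4]>100:
        P=W[lab==i]; print(cv2.minEnclosingCircle((P[:,:2]*1000).astype(np.float32)),np.median(P[:,2]))
E
```

```text
36.75 [ 0.4785 -0.175   0.2657] F [ 0.7  1.  -1.1] M [-0.01  0.02 -0.03] op 0.688 yaw 0.3076
37.75 [ 0.4785 -0.175   0.2657] F [-0.   0.7 -1.2] M [-0.01 -0.03  0.03] op 0.684 yaw 1.7076
38.55 [ 0.5486 -0.1751  0.2652] F [-0.8 -1.1 -2.1] M [ 0.1   0.04 -0.03] op 0.686 yaw 2.1822
38.6 [ 0.5478 -0.1752  0.2652] [-0.6 -0.3 -2.1]
((565.4915771484375, -532.060546875), 75.19367218017578) 0.14812827474595808
((546.7467041015625, -255.6811981201172), 29.6063232421875) 0.14547035558098814
((542.2060546875, -101.67733001708984), 28.54108428955078) 0.1454031285400017
```

View pics/w21.png

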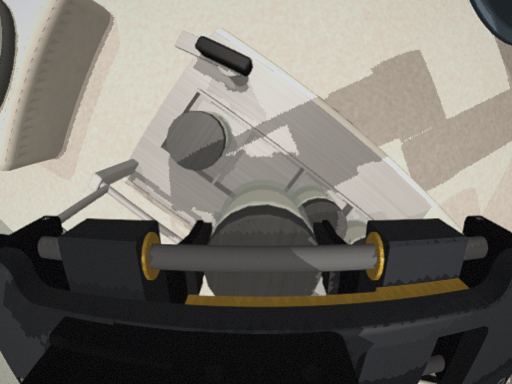

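```bash
python3 -m handwheel '[{"hand":-1,"dx":0.1,"dy":-0.3,"dz":-3,"wx":0,"wy":0,"wz":0},{"hand":-1,"dx":0,"dy":0,"dz":-3,"wx":0,"wy":0,"wz":0},{"hand":-1,"dx":0,"dy":0,"dz":-3,"wx":0,"wy":0,"wz":0},{"hand":-1,"dx":0,"dy":0,"dz":-3,"wx":0,"wy":0,"wz":0},{"hand":-1,"dx":0,"dy":0,"dz":-2,"wx":0,"wy":0,"wz":0},{"hand":-1,"dx":0,"dy":0,"dz":-1,"wx":0,"wy":0,"wz":0},{"hand":-1,"dx":0,"dy":0,"dz":-0.3,"wx":0,"wy":0,"wz":0},{"hand":-1,"dx":0,"dy":0,"dz":0,"wx":0,"wy":0,"wz":0},{"hand":-1,"dx":0,"dy":0,"dz":0,"wx":0,"wy":0,"wz":0}]' >/dev/null; python3 st.py; python3 -m handwheel '[{"hand":-1,"dx":0,"dy":0,"dz":-0.2,"wx":0,"wy":0,"wz":0},{"hand":-1,"dx":0,"dy":0,"dz":-0.2,"wx":0,"wy":0,"wz":0},{"hand":-1,"dx":0,"dy":0,"dz":0,"wx":0,"wy":0,"wz":0}]' >/dev/null; python3 st.py
```

```text
39.5 [ 0.5502 -0.1804  0.1138] F [-0.4 -0.6 -2.2] M [ 0.08  0.06 -0.02] op 0.686 yaw 2.1791
39.8 [ 0.5501 -0.1803  0.1092] F [ 1.6 -0.5  1.5] M [ 0.16  0.   -0.  ] op 0.684 yaw 2.179
```

Contact with the floor is made. I release with a partial opening, rise and check.

```bash
python3 -m handwheel '[{"hand":0.65,"dx":0,"dy":0,"dz":-0.05,"wx":0,"wy":0,"wz":0},{"hand":0.65,"dx":0,"dy":0,"dz":0,"wx":0,"wy":0,"wz":0},{"hand":0.65,"dx":0,"dy":0,"dz":0,"wx":0,"wy":0,"wz":0},{"hand":0.65,"dx":0,"dy":0,"dz":2,"wx":0,"wy":0,"wz":0},{"hand":0.65,"dx":0,"dy":0,"dz":4,"wx":0,"wy":0,"wz":0},{"hand":0.65,"dx":0,"dy":0,"dz":4,"wx":0,"wy":0,"wz":0},{"hand":0.65,"dx":0,"dy":0,"dz":4,"wx":0,"wy":0,"wz":0},{"hand":0.65,"dx":-2,"dy":0,"dz":4,"wx":0,"wy":0,"wz":0},{"hand":0.65,"dx":-4,"dy":0,"dz":2,"wx":0,"wy":0,"wz":-0.1},{"hand":0.65,"dx":-4,"dy":0,"dz":0,"wx":0,"wy":0,"wz":-0.1}]' >/dev/null; python3 st.py;  python3 -m handwheel '[{"hand":0.65,"dx":-4,"dy":0,"dz":2,"wx":0,"wy":0,"wz":-0.14},{"hand":0.65,"dx":0,"dy":2,"dz":0,"wx":0,"wy":0,"wz":-0.14},{"hand":0,"dx":0,"dy":2,"dz":0,"wx":0,"wy":0,"wz":-0.14},{"hand":0,"dx":0,"dy":0,"dz":0,"wx":0,"wy":0,"wz":0},{"hand":0,"dx":0,"dy":0,"dz":0,"wx":0,"wy":0,"wz":0}]' >/dev/null; python3 st.py; python3 look.py w22
python3 - <<'E'
from h import *
p,d=vision.capture('scene'); np.save('pics/s.npy',d)
cv2.imwrite('pics/s4.png',cv2.resize(p[95:300,145:400,::-1],None,fx=2.9,fy=2.9,interpolation=2))
p,d=vision.capture('side'); np.save('pics/sd.npy',d)
cv2.imwrite('pics/sd4.png',cv2.resize(p[140:330,180:400,::-1],None,fx=3,fy=3,interpolation=2))
E
```

```text
40.8 [ 0.4505 -0.1812  0.3114] F [-0.2  0.6  0.5] M [ 0.03  0.02 -0.01] op 0.827 yaw 1.9762
41.3 [ 0.4096 -0.1402  0.3282] F [ 0.1  0.4 -0.6] M [ 0.02 -0.01 -0.01] op 0.638 yaw 1.5624
41.35 [ 0.4098 -0.1406  0.3281] [ 0.7 -0.   0.9]
```

View pics/s4.png

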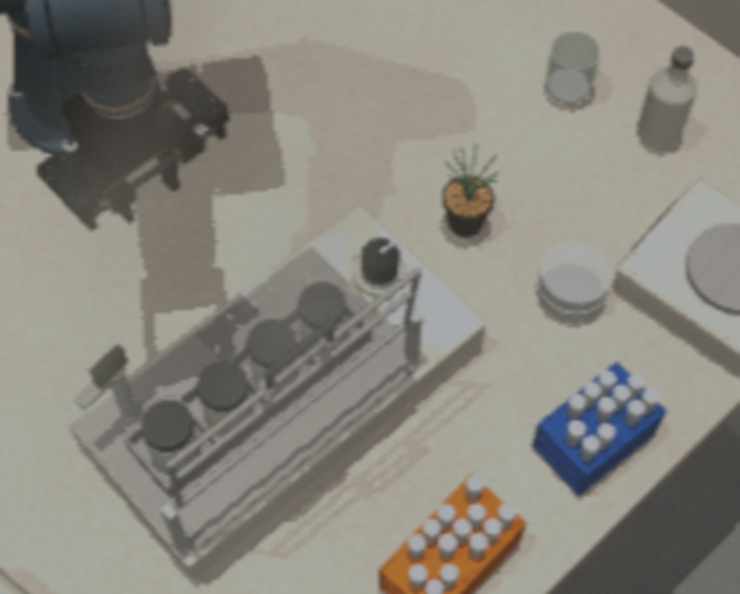

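View pics/sd4.png

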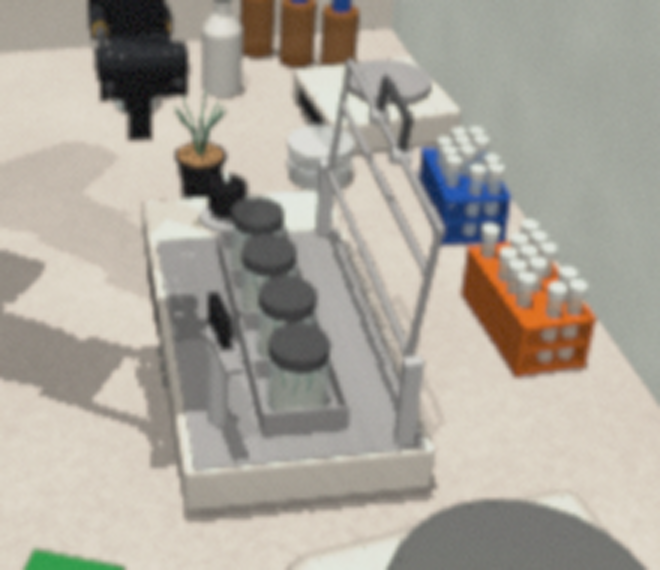

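View pics/w22.png

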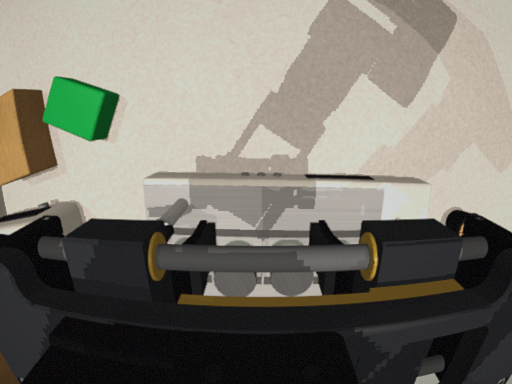

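All 4 jars stand in their bays and the bystanders are untouched. Next I locate the handle.

Run:
```python
from h import *
for n,f in [('scene','s'),('side','sd')]:
    S=cloud(n,np.load(f'pics/{f}.npy'))
    m=(S[...,2]>.318)&(S[...,0]>.6)&(S[...,0]<.72)&(S[...,1]>-.25)&(S[...,1]<-.03)&(S[...,2]<.36)
    P=S[m]; print(n,len(P),np.median(P,0).round(4),P.min(0).round(3),P.max(0).round(3))
    Q=P[P[:,2]>.331]; print(len(Q),np.median(Q,0).round(4),Q[:,1].min(),Q[:,1].max())
    m=(S[...,2]>.135)&(S[...,2]<.155)&(S[...,0]<.6)&(S[...,0]>.5)&(S[...,1]>-.3)&(S[...,1]<.02)
    k,lab,st,ce=cv2.connectedComponentsWithStats(m.astype(np.uint8))
    for i in range(1,k):
        if st[i,4]>60: P=S[lab==i]; print(cv2.minEnclosingCircle((P[:,:2]*1000).astype(np.float32)),np.median(P[:,2]))
```

```text
scene 112 [ 0.6597 -0.1469  0.3406] [ 0.653 -0.19   0.319] [ 0.664 -0.102  0.346]
104 [ 0.6596 -0.1473  0.341 ] -0.18961684479673221 -0.10240769269390824
((549.8076782226562, -26.257728576660156), 30.267478942871094) 0.14529832480549712
((547.2730712890625, -103.70294189453125), 30.472230911254883) 0.14557098160895715
((551.7980346679688, -179.05709838867188), 30.693296432495117) 0.14575986069621352
((546.558349609375, -256.7152404785156), 29.77470588684082) 0.145175148029422
side 98 [ 0.6562 -0.1604  0.3399] [ 0.651 -0.193  0.318] [ 0.663 -0.1    0.346]
71 [ 0.6564 -0.1567  0.3413] -0.1929543120922723 -0.1003408295945599
((545.2661743164062, -140.85394287109375), 147.51669311523438) 0.14646729266693154
```

```bash
python3 -m handwheel '[{"hand":0,"dx":0,"dy":0,"dz":3,"wx":0,"wy":0,"wz":-0.145},{"hand":0,"dx":0,"dy":0,"dz":3,"wx":0,"wy":0,"wz":-0.145},{"hand":0,"dx":1,"dy":0,"dz":3,"wx":0,"wy":0,"wz":-0.145},{"hand":0,"dx":3,"dy":0,"dz":0.5,"wx":0,"wy":0,"wz":-0.145},{"hand":0,"dx":3,"dy":0,"dz":0,"wx":0,"wy":0,"wz":-0.145},{"hand":0,"dx":3,"dy":0,"dz":0,"wx":0,"wy":0,"wz":-0.145},{"hand":0,"dx":3,"dy":0,"dz":0,"wx":0,"wy":0,"wz":-0.145},{"hand":0,"dx":3,"dy":0,"dz":0,"wx":0,"wy":0,"wz":-0.145},{"hand":0,"dx":3,"dy":0,"dz":0,"wx":0,"wy":0,"wz":-0.145},{"hand":0,"dx":3,"dy":-0.4,"dz":0,"wx":0,"wy":0,"wz":-0.145}]' >/dev/null; python3 st.py; python3 -m handwheel '[{"hand":0,"dx":2.9,"dy":0,"dz":0,"wx":0,"wy":0,"wz":-0.13},{"hand":0,"dx":0,"dy":0,"dz":0,"wx":0,"wy":0,"wz":0},{"hand":0,"dx":0,"dy":0,"dz":0,"wx":0,"wy":0,"wz":0}]' >/dev/null; python3 st.py; python3 look.py w23
python3 - <<'E'
from h import *
z=np.load('pics/w.npz'); c=(vision.get_calibration('wrist'),z['R'],z['t']); W=cloud('wrist',z['d'],c)
m=(W[...,2]>.325)&(W[...,2]<.36)&(W[...,0]>.6)&(W[...,0]<.72)
k,lab,st,ce=cv2.connectedComponentsWithStats(m.astype(np.uint8))
for i in range(1,k):
    if st[i,4]>60: P=W[lab==i]; print(st[i],np.median(P,0),P.min(0),P.max(0))
E
```

```text
42.45 [ 0.631  -0.1444  0.4223] F [ 0.6 -0.4  1.1] M [-0.09  0.04  0.03] op 0.496 yaw 0.1041
42.75 [ 0.6587 -0.1446  0.4214] F [ 0.5  0.9 -0.8] M [-0.12  0.15  0.02] op 0.501 yaw -0.0193
42.8 [ 0.6582 -0.1445  0.4221] [-0.8 -0.1 -0. ]
[ 256  145   13  101 1166] [ 0.65888163 -0.13943348  0.34060841] [ 0.65213792 -0.18676289  0.32528116] [ 0.66420125 -0.0988127   0.34365307]
```

View pics/w23.png

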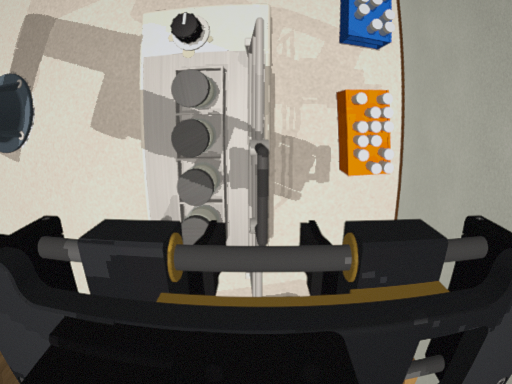

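The handle at (262,195) lies under the jaws. I descend and pinch it.

```bash
python3 -m handwheel '[{"hand":0,"dx":0,"dy":0,"dz":-3,"wx":0,"wy":0,"wz":0},{"hand":0,"dx":0,"dy":0,"dz":-3,"wx":0,"wy":0,"wz":0},{"hand":0,"dx":0,"dy":0,"dz":-3,"wx":0,"wy":0,"wz":0},{"hand":0,"dx":0,"dy":0,"dz":-1.2,"wx":0,"wy":0,"wz":0},{"hand":0,"dx":0,"dy":0,"dz":0,"wx":0,"wy":0,"wz":0},{"hand":0,"dx":0,"dy":0,"dz":0,"wx":0,"wy":0,"wz":0}]' >/dev/null; python3 st.py;python3 -m handwheel '[{"hand":-1,"dx":0,"dy":0,"dz":0,"wx":0,"wy":0,"wz":0},{"hand":-1,"dx":0,"dy":0,"dz":0,"wx":0,"wy":0,"wz":0},{"hand":-1,"dx":0,"dy":0,"dz":0,"wx":0,"wy":0,"wz":0},{"hand":-1,"dx":0,"dy":0,"dz":0,"wx":0,"wy":0,"wz":0},{"hand":-1,"dx":0,"dy":0,"dz":0,"wx":0,"wy":0,"wz":0}]' >/dev/null; python3 st.py
```

```text
43.4 [ 0.659  -0.1445  0.3227] F [-0.6  0.5  0.4] M [-0.06  0.05  0.01] op 0.503 yaw -0.0209
43.9 [ 0.6586 -0.1441  0.3213] F [ 0.2 -0.3 -0.9] M [-0.12  0.07  0.04] op 0.132 yaw -0.0209
```

Run:
```python
import numpy as np
a=np.r_[np.arange(1.675,0.05,-.1),0]; X=64.1-18*np.cos(a); Z=15.8+18*np.sin(a)
for i in range(1,len(a)): print(round(a[i],3), round(X[i]-X[i-1],2), round(Z[i]-Z[i-1],2), 'handle',round(X[i],2),round(Z[i],2))
```

```text
1.575 -1.8 0.1 handle 64.18 33.8
1.475 -1.8 -0.08 handle 62.38 33.72
1.375 -1.78 -0.26 handle 60.6 33.46
1.275 -1.75 -0.44 handle 58.85 33.02
1.175 -1.69 -0.61 handle 57.16 32.41
1.075 -1.62 -0.78 handle 55.54 31.63
0.975 -1.54 -0.93 handle 54.0 30.7
0.875 -1.44 -1.08 handle 52.56 29.62
0.775 -1.32 -1.22 handle 51.24 28.39
0.675 -1.19 -1.35 handle 50.05 27.05
0.575 -1.05 -1.46 handle 48.99 25.59
0.475 -0.9 -1.56 handle 48.09 24.03
0.375 -0.74 -1.64 handle 47.35 22.39
0.275 -0.57 -1.71 handle 46.78 20.69
0.175 -0.4 -1.75 handle 46.37 18.93
0.075 -0.22 -1.79 handle 46.15 17.15
0.0 -0.05 -1.35 handle 46.1 15.8
```

```bash
python3 -m handwheel '[{"hand":-1,"dx":-0.9,"dy":0,"dz":0.05,"wx":0,"wy":0,"wz":0},{"hand":-1,"dx":-0.9,"dy":0,"dz":0.05,"wx":0,"wy":0,"wz":0},{"hand":-1,"dx":-0.9,"dy":0.05,"dz":-0.04,"wx":0,"wy":0,"wz":0},{"hand":-1,"dx":-0.9,"dy":0,"dz":-0.04,"wx":0,"wy":0,"wz":0},{"hand":-1,"dx":-0.89,"dy":0.05,"dz":-0.13,"wx":0,"wy":0,"wz":0},{"hand":-1,"dx":-0.89,"dy":0,"dz":-0.13,"wx":0,"wy":0,"wz":0}]' >/dev/null; python3 st.py;python3 -m handwheel '[{"hand":-1,"dx":-0.88,"dy":0.05,"dz":-0.22,"wx":0,"wy":0,"wz":0},{"hand":-1,"dx":-0.87,"dy":0,"dz":-0.22,"wx":0,"wy":0,"wz":0},{"hand":-1,"dx":-0.85,"dy":0.05,"dz":-0.3,"wx":0,"wy":0,"wz":0},{"hand":-1,"dx":-0.84,"dy":0,"dz":-0.31,"wx":0,"wy":0,"wz":0},{"hand":-1,"dx":-0.81,"dy":0.05,"dz":-0.39,"wx":0,"wy":0,"wz":0},{"hand":-1,"dx":-0.81,"dy":0,"dz":-0.39,"wx":0,"wy":0,"wz":0}]' >/dev/null; python3 st.py
```

```text
44.5 [ 0.6038 -0.1427  0.3187] F [0.5 1.7 2.1] M [ 0.35 -0.41 -0.03] op 0.104 yaw -0.0209
45.1 [ 0.5533 -0.1414  0.2998] F [ 3.2  2.4 -2.5] M [ 0.24 -0.55  0.  ] op 0.103 yaw -0.021
```

```bash
python3 -m handwheel '[{"hand":-1,"dx":-0.77,"dy":0.05,"dz":-0.46,"wx":0,"wy":0,"wz":0},{"hand":-1,"dx":-0.77,"dy":0,"dz":-0.47,"wx":0,"wy":0,"wz":0},{"hand":-1,"dx":-0.72,"dy":0.05,"dz":-0.54,"wx":0,"wy":0,"wz":0},{"hand":-1,"dx":-0.72,"dy":0,"dz":-0.54,"wx":0,"wy":0,"wz":0},{"hand":-1,"dx":-0.66,"dy":0,"dz":-0.61,"wx":0,"wy":0,"wz":0},{"hand":-1,"dx":-0.66,"dy":0,"dz":-0.61,"wx":0,"wy":0,"wz":0}]' >/dev/null; python3 st.py;python3 -m handwheel '[{"hand":-1,"dx":-0.6,"dy":0.05,"dz":-0.67,"wx":0,"wy":0,"wz":0},{"hand":-1,"dx":-0.59,"dy":0,"dz":-0.68,"wx":0,"wy":0,"wz":0},{"hand":-1,"dx":-0.53,"dy":0,"dz":-0.73,"wx":0,"wy":0,"wz":0},{"hand":-1,"dx":-0.52,"dy":0,"dz":-0.73,"wx":0,"wy":0,"wz":0},{"hand":-1,"dx":-0.45,"dy":0,"dz":-0.78,"wx":0,"wy":0,"wz":0},{"hand":-1,"dx":-0.45,"dy":0,"dz":-0.78,"wx":0,"wy":0,"wz":0}]' >/dev/null; python3 st.py
```

```text
45.7 [ 0.5105 -0.1403  0.2674] F [ 2.4  3.8 -0.5] M [ 0.43 -0.64 -0.01] op 0.104 yaw -0.0211
46.3 [ 0.4793 -0.1395  0.2236] F [ 2.3  5.  -0.9] M [ 0.82 -0.61  0.  ] op 0.1 yaw -0.0212
```

```bash
python3 -m handwheel '[{"hand":-1,"dx":-0.37,"dy":0,"dz":-0.82,"wx":0,"wy":0,"wz":0},{"hand":-1,"dx":-0.37,"dy":0,"dz":-0.82,"wx":0,"wy":0,"wz":0},{"hand":-1,"dx":-0.29,"dy":0,"dz":-0.85,"wx":0,"wy":0,"wz":0},{"hand":-1,"dx":-0.28,"dy":0,"dz":-0.86,"wx":0,"wy":0,"wz":0},{"hand":-1,"dx":-0.2,"dy":0,"dz":-0.87,"wx":0,"wy":0,"wz":0},{"hand":-1,"dx":-0.2,"dy":0,"dz":-0.87,"wx":0,"wy":0,"wz":0},{"hand":-1,"dx":-0.11,"dy":0,"dz":-0.89,"wx":0,"wy":0,"wz":0}]' >/dev/null; python3 st.py;python3 -m handwheel '[{"hand":-1,"dx":-0.11,"dy":0,"dz":-0.8,"wx":0,"wy":0,"wz":0},{"hand":-1,"dx":-0.05,"dy":0,"dz":-0.6,"wx":0,"wy":0,"wz":0},{"hand":-1,"dx":0,"dy":0,"dz":-0.3,"wx":0,"wy":0,"wz":0},{"hand":-1,"dx":0,"dy":0,"dz":0,"wx":0,"wy":0,"wz":0}]' >/dev/null; python3 st.py
```

```text
47.0 [ 0.4614 -0.1392  0.1638] F [ 2.1  6.4 -0. ] M [ 1.03 -0.66 -0.02] op 0.103 yaw -0.0214
47.4 [ 0.4604 -0.1392  0.1467] F [ 5.2  6.8 -1.4] M [ 1.2  -0.8  -0.01] op 0.105 yaw -0.0217
```

```bash
python3 -m handwheel '[{"hand":-1,"dx":0,"dy":0,"dz":-0.2,"wx":0,"wy":0,"wz":0},{"hand":-1,"dx":0,"dy":0,"dz":0,"wx":0,"wy":0,"wz":0}]' >/dev/null; python3 st.py;python3 -m handwheel '[{"hand":-1,"dx":0,"dy":0,"dz":-0.2,"wx":0,"wy":0,"wz":0},{"hand":-1,"dx":0,"dy":0,"dz":0,"wx":0,"wy":0,"wz":0}]' >/dev/null; python3 st.py
```

```text
47.6 [ 0.4604 -0.1393  0.1451] F [ 4.7  6.9 -1.2] M [ 1.16 -0.7  -0.03] op 0.1 yaw -0.0216
47.8 [ 0.4605 -0.1393  0.1445] F [ 1.6  8.6 11.5] M [ 1.21 -0.31 -0.  ] op 0.103 yaw -0.0214
```

```bash
python3 -m handwheel '[{"hand":-0.5,"dx":0,"dy":0,"dz":0,"wx":0,"wy":0,"wz":0},{"hand":-0.5,"dx":0,"dy":0,"dz":0,"wx":0,"wy":0,"wz":0},{"hand":-0.5,"dx":0,"dy":0,"dz":0,"wx":0,"wy":0,"wz":0}]' >/dev/null; python3 st.py;python3 -m handwheel '[{"hand":-0.5,"dx":0,"dy":0,"dz":1,"wx":0,"wy":0,"wz":0},{"hand":-0.5,"dx":0,"dy":0,"dz":3,"wx":0,"wy":0,"wz":0},{"hand":-0.5,"dx":0,"dy":0,"dz":4,"wx":0,"wy":0,"wz":0},{"hand":-0.5,"dx":0,"dy":0,"dz":4,"wx":0,"wy":0,"wz":0},{"hand":-0.5,"dx":0,"dy":0,"dz":2,"wx":0,"wy":0,"wz":0},{"hand":-0.5,"dx":-1,"dy":0,"dz":0,"wx":0,"wy":0,"wz":0},{"hand":-0.5,"dx":-1,"dy":0,"dz":0,"wx":0,"wy":0,"wz":0},{"hand":-0.5,"dx":0,"dy":0,"dz":0,"wx":0,"wy":0,"wz":0}]' >/dev/null; python3 st.py; python3 look.py w24
python3 - <<'E'
from h import *
p,d=vision.capture('side'); np.save('pics/sd.npy',d)
cv2.imwrite('pics/sd5.png',cv2.resize(p[140:330,180:400,::-1],None,fx=3,fy=3,interpolation=2))
E
```

```text
48.1 [ 0.4596 -0.1408  0.1432] F [0.5 0.2 0.2] M [-0.14  0.13 -0.04] op 0.236 yaw -0.0204
48.9 [ 0.4369 -0.1391  0.282 ] F [-0.  -0.2 -1.1] M [-0.12  0.03  0.02] op 0.245 yaw -0.0217
48.95 [ 0.4379 -0.1394  0.2821] [ 0.4  0.6 -0.4]
```

View pics/sd5.png

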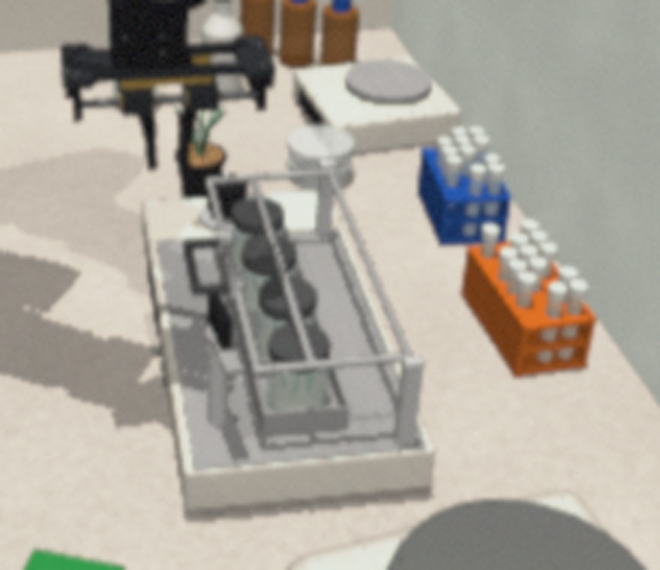

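View pics/w24.png

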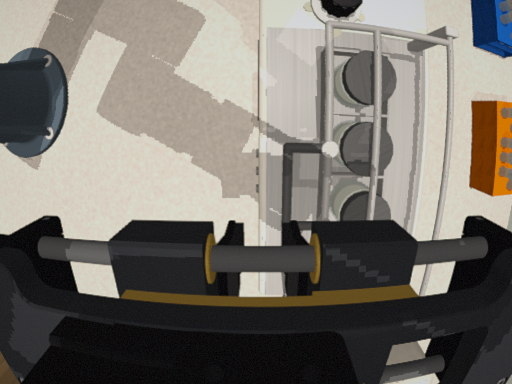

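The frame is closed, level over the caps. Next I go over the turnbutton.

```bash
python3 -m handwheel '[{"hand":0,"dx":1,"dy":-4,"dz":0,"wx":0,"wy":0,"wz":0},{"hand":0,"dx":1,"dy":-4,"dz":0,"wx":0,"wy":0,"wz":0},{"hand":0,"dx":1,"dy":-4,"dz":0,"wx":0,"wy":0,"wz":0},{"hand":0,"dx":0,"dy":-0.6,"dz":0,"wx":0,"wy":0,"wz":0},{"hand":0,"dx":0,"dy":0,"dz":0,"wx":0,"wy":0,"wz":0},{"hand":0,"dx":0,"dy":0,"dz":0,"wx":0,"wy":0,"wz":0}]' >/dev/null; python3 st.py; python3 look.py w25
python3 - <<'E'
from h import *
z=np.load('pics/w.npz'); c=(vision.get_calibration('wrist'),z['R'],z['t']); W=cloud('wrist',z['d'],c)
for src,W in [('w',W),('side',cloud('side',np.load('pics/sd.npy')))]:
  m=(W[...,2]>.196)&(W[...,2]<.212)&(W[...,0]>.4)&(W[...,0]<.52)&(W[...,1]>-.34)&(W[...,1]<-.2)
  P=W[m]; print(src,len(P),np.median(P,0),P.min(0),P.max(0))
E
```

```text
49.6 [ 0.4692 -0.2648  0.2825] F [0.1 0.7 0.3] M [-0.12  0.04 -0.01] op 0.496 yaw -0.021
49.65 [ 0.4693 -0.2645  0.2828] [ 0.3 -0.   0.3]
w 748 [ 0.46812844 -0.26561992  0.20506667] [ 0.4601032  -0.28944006  0.19683517] [ 0.47647166 -0.24414673  0.20720806]
side 68 [ 0.46714404 -0.27421516  0.20583927] [ 0.46040293 -0.29361287  0.19601825] [ 0.47528735 -0.24975234  0.20929097]
```

View pics/w25.png

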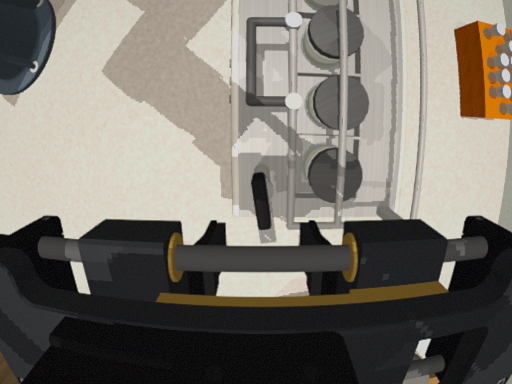

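```bash
python3 -m handwheel '[{"hand":0,"dx":-0.1,"dy":-0.15,"dz":-3,"wx":0,"wy":0,"wz":0.1},{"hand":0,"dx":0,"dy":0,"dz":-3,"wx":0,"wy":0,"wz":0},{"hand":0,"dx":0,"dy":0,"dz":-3,"wx":0,"wy":0,"wz":0},{"hand":0,"dx":0,"dy":0,"dz":-1.3,"wx":0,"wy":0,"wz":0},{"hand":0,"dx":0,"dy":0,"dz":0,"wx":0,"wy":0,"wz":0},{"hand":-1,"dx":0,"dy":0,"dz":0,"wx":0,"wy":0,"wz":0},{"hand":-1,"dx":0,"dy":0,"dz":0,"wx":0,"wy":0,"wz":0},{"hand":-1,"dx":0,"dy":0,"dz":0,"wx":0,"wy":0,"wz":0},{"hand":-1,"dx":0,"dy":0,"dz":0,"wx":0,"wy":0,"wz":0}]' >/dev/null; python3 st.py
```

```text
50.55 [ 0.4694 -0.2679  0.1815] F [ 0.8 -0.6  0.1] M [-0.12  0.05 -0.01] op 0.22 yaw 0.0791
```

```bash
python3 -m handwheel '[{"hand":-1,"dx":0,"dy":0,"dz":0,"wx":0,"wy":0,"wz":0},{"hand":-1,"dx":0,"dy":0,"dz":0,"wx":0,"wy":0,"wz":0},{"hand":-1,"dx":0,"dy":0,"dz":0,"wx":0,"wy":0,"wz":0.1},{"hand":-1,"dx":0,"dy":0,"dz":0,"wx":0,"wy":0,"wz":0.1},{"hand":-1,"dx":0,"dy":0,"dz":0,"wx":0,"wy":0,"wz":0.1},{"hand":-1,"dx":0,"dy":0,"dz":0,"wx":0,"wy":0,"wz":0.1}]' >/dev/null; python3 st.py; python3 -m handwheel '[{"hand":-1,"dx":0,"dy":0,"dz":0,"wx":0,"wy":0,"wz":0.1},{"hand":-1,"dx":0,"dy":0,"dz":0,"wx":0,"wy":0,"wz":0.1},{"hand":-1,"dx":0,"dy":0,"dz":0,"wx":0,"wy":0,"wz":0.1},{"hand":-1,"dx":0,"dy":0,"dz":0,"wx":0,"wy":0,"wz":0.1},{"hand":-1,"dx":0,"dy":0,"dz":0,"wx":0,"wy":0,"wz":0.1},{"hand":-1,"dx":0,"dy":0,"dz":0,"wx":0,"wy":0,"wz":0.1}]' >/dev/null; python3 st.py
```

```text
51.15 [ 0.469  -0.2675  0.1812] F [-0.7  0.5  4. ] M [ 0.17  0.22 -0.07] op 0.133 yaw 0.4822
51.75 [ 0.4705 -0.266   0.1812] F [3.6 6.4 3.9] M [ 0.94 -0.52 -0.04] op 0.133 yaw 1.0811
```

```bash
python3 -m handwheel '[{"hand":-1,"dx":-0.1,"dy":-0.05,"dz":0,"wx":0,"wy":0,"wz":0.1},{"hand":-1,"dx":0,"dy":0,"dz":0,"wx":0,"wy":0,"wz":0.1},{"hand":-1,"dx":0,"dy":0,"dz":0,"wx":0,"wy":0,"wz":0.1},{"hand":-1,"dx":0,"dy":0,"dz":0,"wx":0,"wy":0,"wz":0.1},{"hand":-1,"dx":0,"dy":0,"dz":0,"wx":0,"wy":0,"wz":0.1},{"hand":-1,"dx":0,"dy":0,"dz":0,"wx":0,"wy":0,"wz":0}]' >/dev/null; python3 st.py; python3 look.py w26
```

```text
52.35 [ 0.4708 -0.2643  0.1812] F [ 6.9 10.8  4.4] M [ 1.78 -1.24  0.01] op 0.14 yaw 1.578
52.4 [ 0.4708 -0.2643  0.1812] [ 7.9 10.8  3.9]
```

View pics/w26.png

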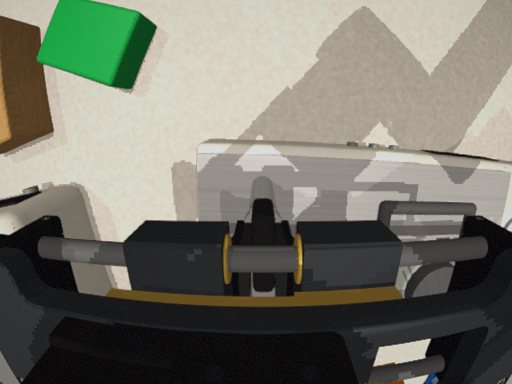

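```bash
python3 -m handwheel '[{"hand":-0.3,"dx":0,"dy":0,"dz":0,"wx":0,"wy":0,"wz":0},{"hand":-0.3,"dx":0,"dy":0,"dz":0,"wx":0,"wy":0,"wz":0},{"hand":-0.3,"dx":0,"dy":0,"dz":0,"wx":0,"wy":0,"wz":0},{"hand":-0.3,"dx":0,"dy":0,"dz":2,"wx":0,"wy":0,"wz":0},{"hand":-0.3,"dx":0,"dy":0,"dz":4,"wx":0,"wy":0,"wz":0},{"hand":-0.3,"dx":0,"dy":0,"dz":4,"wx":0,"wy":0,"wz":0},{"hand":-0.3,"dx":0,"dy":4,"dz":1,"wx":0,"wy":0,"wz":-0.13},{"hand":-0.3,"dx":0,"dy":4,"dz":0,"wx":0,"wy":0,"wz":-0.13},{"hand":-0.3,"dx":0,"dy":4,"dz":0,"wx":0,"wy":0,"wz":-0.14}]' >/dev/null; python3 st.py; python3 -m handwheel '[{"hand":-0.5,"dx":0,"dy":0,"dz":0,"wx":0,"wy":0,"wz":-0.15},{"hand":-0.5,"dx":0,"dy":0,"dz":0,"wx":0,"wy":0,"wz":-0.15},{"hand":-0.5,"dx":0,"dy":0,"dz":0,"wx":0,"wy":0,"wz":-0.15},{"hand":-0.5,"dx":0,"dy":0,"dz":0,"wx":0,"wy":0,"wz":-0.15},{"hand":-0.5,"dx":0,"dy":0,"dz":0,"wx":0,"wy":0,"wz":-0.15},{"hand":-0.5,"dx":-0.8,"dy":0,"dz":0,"wx":0,"wy":0,"wz":-0.15},{"hand":-0.5,"dx":0,"dy":0,"dz":0,"wx":0,"wy":0,"wz":-0.15},{"hand":-0.5,"dx":0,"dy":0,"dz":0,"wx":0,"wy":0,"wz":-0.15},{"hand":-0.5,"dx":0,"dy":0,"dz":0,"wx":0,"wy":0,"wz":0},{"hand":-0.5,"dx":0,"dy":0,"dz":0,"wx":0,"wy":0,"wz":0}]' >/dev/null; python3 st.py; python3 look.py w27
python3 - <<'E'
from h import *
z=np.load('pics/w.npz'); c=(vision.get_calibration('wrist'),z['R'],z['t']); W=cloud('wrist',z['d'],c)
m=(W[...,2]>.15)&(W[...,2]<.175)&(W[...,0]>.44)&(W[...,0]<.48)&(W[...,1]>-.23)&(W[...,1]<-.06)
P=W[m]; print(len(P),np.median(P,0),P.min(0),P.max(0))
p,d=vision.capture('scene'); np.save('pics/s.npy',d)
cv2.imwrite('pics/s6.png',cv2.resize(p[150:300,145:325,::-1],None,fx=4,fy=4,interpolation=2))
p,d=vision.capture('side')
cv2.imwrite('pics/sd6.png',cv2.resize(p[180:310,210:340,::-1],None,fx=4.5,fy=4.5,interpolation=2))
E
```

```text
53.3 [ 0.468  -0.1478  0.2913] F [ 0.5 -0.1 -0.5] M [ 0.02 -0.04  0.03] op 0.351 yaw 1.1712
54.3 [ 0.4599 -0.1484  0.2905] F [1.1 0.2 0.1] M [-0.1   0.04 -0.06] op 0.245 yaw -0.0184
54.35 [ 0.4599 -0.1483  0.2905] [-0.6  0.3 -0. ]
1114 [ 0.46244614 -0.13665371  0.1616686 ] [ 0.45508036 -0.18240894  0.15614641] [ 0.47993584 -0.09413447  0.16419196]
```

View pics/w27.png

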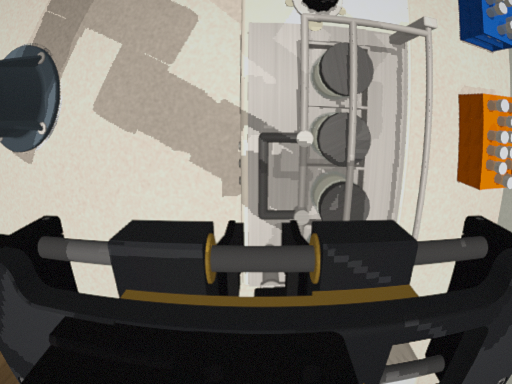

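View pics/s6.png

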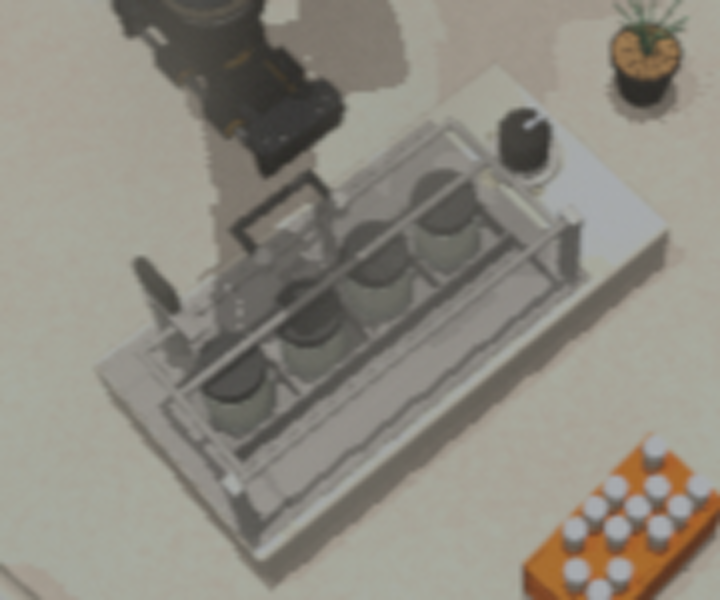

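View pics/sd6.png

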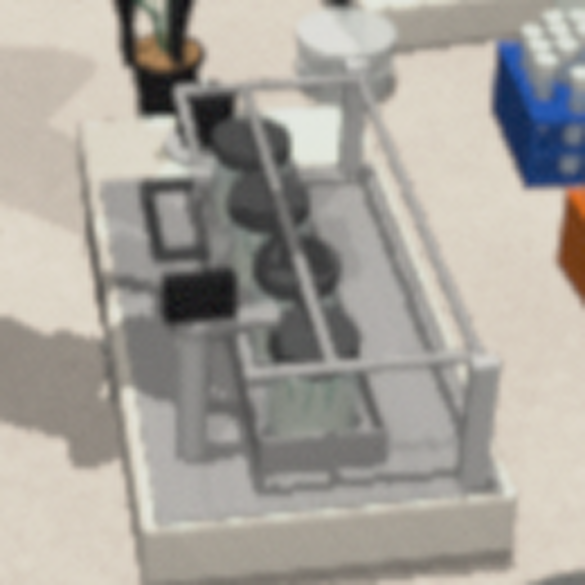

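The turnbutton arm lies across the front bar. I go down to the handle and pinch it.

```bash
python3 -m handwheel '[{"hand":-0.5,"dx":0.1,"dy":0.9,"dz":-3,"wx":0,"wy":0,"wz":0},{"hand":-0.5,"dx":0,"dy":0,"dz":-4,"wx":0,"wy":0,"wz":0},{"hand":-0.5,"dx":0,"dy":0,"dz":-3,"wx":0,"wy":0,"wz":0},{"hand":-0.5,"dx":0,"dy":0,"dz":-2.5,"wx":0,"wy":0,"wz":0},{"hand":-0.5,"dx":0,"dy":0,"dz":-1.5,"wx":0,"wy":0,"wz":0},{"hand":-0.5,"dx":0,"dy":0,"dz":-0.6,"wx":0,"wy":0,"wz":0},{"hand":-0.5,"dx":0,"dy":0,"dz":0,"wx":0,"wy":0,"wz":0},{"hand":-0.5,"dx":0,"dy":0,"dz":0,"wx":0,"wy":0,"wz":0}]' >/dev/null; python3 st.py; python3 -m handwheel '[{"hand":-1,"dx":0,"dy":0,"dz":0,"wx":0,"wy":0,"wz":0},{"hand":-1,"dx":0,"dy":0,"dz":0,"wx":0,"wy":0,"wz":0},{"hand":-1,"dx":0,"dy":0,"dz":0,"wx":0,"wy":0,"wz":0},{"hand":-1,"dx":0,"dy":0,"dz":0,"wx":0,"wy":0,"wz":0}]' >/dev/null; python3 st.py;  python3 st.py
```

```text
55.25 [ 0.4616 -0.1394  0.1452] F [-0.5  0.4 -0.2] M [-0.11  0.08  0.  ] op 0.249 yaw -0.0206
55.65 [ 0.4606 -0.1393  0.1452] F [-2.  -1.2  5.2] M [-0.25  0.56 -0.03] op 0.104 yaw -0.0205
55.65 [ 0.4606 -0.1393  0.1452] F [-2.  -1.2  5.2] M [-0.25  0.56 -0.03] op 0.104 yaw -0.0205
```

Gripped. Now I lift in small steps and read the force at each one.

```bash
python3 -m handwheel '[{"hand":-1,"dx":0,"dy":0,"dz":0.2,"wx":0,"wy":0,"wz":0},{"hand":-1,"dx":0,"dy":0,"dz":0.2,"wx":0,"wy":0,"wz":0},{"hand":-1,"dx":0,"dy":0,"dz":0,"wx":0,"wy":0,"wz":0}]' >/dev/null; python3 st.py; python3 -m handwheel '[{"hand":-1,"dx":0,"dy":0,"dz":0.2,"wx":0,"wy":0,"wz":0},{"hand":-1,"dx":0,"dy":0,"dz":0,"wx":0,"wy":0,"wz":0}]' >/dev/null; python3 st.py; python3 -m handwheel '[{"hand":-1,"dx":0,"dy":0,"dz":0.1,"wx":0,"wy":0,"wz":0},{"hand":-1,"dx":0,"dy":0,"dz":0,"wx":0,"wy":0,"wz":0}]' >/dev/null; python3 st.py
```

```text
55.95 [ 0.4605 -0.1392  0.1484] F [-2.2 -3.5 -2.7] M [-0.53  0.47 -0.07] op 0.104 yaw -0.0208
56.15 [ 0.4606 -0.1392  0.1504] F [-2.5 -3.5 -3.4] M [-0.63  0.57 -0.09] op 0.101 yaw -0.0208
56.35 [ 0.4606 -0.1392  0.1513] F [-1.9 -4.1 -5. ] M [-0.71  0.59 -0.05] op 0.1 yaw -0.0208
```

```bash
python3 -m handwheel '[{"hand":-1,"dx":0,"dy":0,"dz":0.1,"wx":0,"wy":0,"wz":0},{"hand":-1,"dx":0,"dy":0,"dz":0,"wx":0,"wy":0,"wz":0}]' >/dev/null; python3 st.py; python3 -m handwheel '[{"hand":-1,"dx":0,"dy":0,"dz":0.1,"wx":0,"wy":0,"wz":0},{"hand":-1,"dx":0,"dy":0,"dz":0,"wx":0,"wy":0,"wz":0}]' >/dev/null; python3 st.py; python3 -m handwheel '[{"hand":-1,"dx":0,"dy":0,"dz":0.1,"wx":0,"wy":0,"wz":0},{"hand":-1,"dx":0,"dy":0,"dz":0,"wx":0,"wy":0,"wz":0}]' >/dev/null; python3 st.py
```

```text
56.55 [ 0.4607 -0.1392  0.1523] F [-2.4 -4.6 -7.3] M [-0.81  0.58 -0.02] op 0.099 yaw -0.0208
56.75 [ 0.4607 -0.1391  0.1533] F [-3.3 -4.3 -8.6] M [-0.82  0.56  0.01] op 0.103 yaw -0.0208
56.95 [ 0.4607 -0.1391  0.1542] F [-3.  -5.2 -9.3] M [-0.9   0.52 -0.  ] op 0.1 yaw -0.0209
```

```bash
python3 -m handwheel '[{"hand":-1,"dx":0,"dy":0,"dz":0.1,"wx":0,"wy":0,"wz":0},{"hand":-1,"dx":0,"dy":0,"dz":0,"wx":0,"wy":0,"wz":0}]' >/dev/null; python3 st.py; python3 -m handwheel '[{"hand":-1,"dx":0,"dy":0,"dz":0.1,"wx":0,"wy":0,"wz":0},{"hand":-1,"dx":0,"dy":0,"dz":0,"wx":0,"wy":0,"wz":0}]' >/dev/null; python3 st.py; python3 -m handwheel '[{"hand":-1,"dx":0,"dy":0,"dz":0.05,"wx":0,"wy":0,"wz":0},{"hand":-1,"dx":0,"dy":0,"dz":0,"wx":0,"wy":0,"wz":0},{"hand":-1,"dx":0,"dy":0,"dz":0,"wx":0,"wy":0,"wz":0},{"hand":-1,"dx":0,"dy":0,"dz":0,"wx":0,"wy":0,"wz":0}]' >/dev/null; python3 st.py; for i in 1 2 3; do python3 -m handwheel '[{"hand":-1,"dx":0,"dy":0,"dz":0,"wx":0,"wy":0,"wz":0}]' | grep force; done
```

```text
57.15 [ 0.4607 -0.1392  0.1551] F [ -1.5  -4.9 -10.8] M [-0.89  0.46 -0.01] op 0.101 yaw -0.0209
57.35 [ 0.4607 -0.1392  0.1559] F [ -1.7  -4.7 -11. ] M [-0.91  0.47 -0.03] op 0.099 yaw -0.0209
57.75 [ 0.4607 -0.1391  0.1563] F [ -1.3  -4.8 -12.2] M [-0.91  0.34 -0.04] op 0.105 yaw -0.021
force: [-0.7, -5.5, -11.8]
force: [-1.0, -4.5, -12.1]
force: [-1.7, -4.0, -11.9]
```

12 N is reached and steady. I add a small margin, hold, then lower and release.

```bash
python3 -m handwheel '[{"hand":-1,"dx":0,"dy":0,"dz":0.06,"wx":0,"wy":0,"wz":0},{"hand":-1,"dx":0,"dy":0,"dz":0,"wx":0,"wy":0,"wz":0},{"hand":-1,"dx":0,"dy":0,"dz":0,"wx":0,"wy":0,"wz":0},{"hand":-1,"dx":0,"dy":0,"dz":0,"wx":0,"wy":0,"wz":0}]' >/dev/null; python3 st.py; python3 -m handwheel '[{"hand":-1,"dx":0,"dy":0,"dz":-0.3,"wx":0,"wy":0,"wz":0},{"hand":-1,"dx":0,"dy":0,"dz":-0.3,"wx":0,"wy":0,"wz":0},{"hand":-1,"dx":0,"dy":0,"dz":-0.3,"wx":0,"wy":0,"wz":0},{"hand":-1,"dx":0,"dy":0,"dz":-0.2,"wx":0,"wy":0,"wz":0},{"hand":-1,"dx":0,"dy":0,"dz":0,"wx":0,"wy":0,"wz":0}]' >/dev/null; python3 st.py; python3 -m handwheel '[{"hand":-0.5,"dx":0,"dy":0,"dz":0,"wx":0,"wy":0,"wz":0},{"hand":-0.5,"dx":0,"dy":0,"dz":0,"wx":0,"wy":0,"wz":0},{"hand":-0.5,"dx":0,"dy":0,"dz":0,"wx":0,"wy":0,"wz":0},{"hand":-0.5,"dx":0,"dy":0,"dz":1,"wx":0,"wy":0,"wz":0},{"hand":-0.5,"dx":0,"dy":0,"dz":3,"wx":0,"wy":0,"wz":0},{"hand":-0.5,"dx":0,"dy":0,"dz":4,"wx":0,"wy":0,"wz":0},{"hand":-0.5,"dx":0,"dy":0,"dz":4,"wx":0,"wy":0,"wz":0},{"hand":-0.5,"dx":-3,"dy":0,"dz":2,"wx":0,"wy":0,"wz":0},{"hand":-0.5,"dx":-4,"dy":3,"dz":1,"wx":0,"wy":0,"wz":0},{"hand":-0.5,"dx":0,"dy":3,"dz":0,"wx":0,"wy":0,"wz":0}]' >/dev/null; python3 st.py; python3 look.py w28
python3 - <<'E'
from h import *
p,d=vision.capture('scene'); W=cloud('scene',d)
cv2.imwrite('pics/s7.png',cv2.resize(p[95:300,145:400,::-1],None,fx=2.9,fy=2.9,interpolation=2))
p,d=vision.capture('side')
cv2.imwrite('pics/sd7.png',cv2.resize(p[180:310,210:340,::-1],None,fx=4.5,fy=4.5,interpolation=2))
z=np.load('pics/w.npz'); c=(vision.get_calibration('wrist'),z['R'],z['t'])
for n,W in [('s',W),('sd',cloud('side',d)),('w',cloud('wrist',z['d'],c))]:
  m=(W[...,2]>.15)&(W[...,2]<.185)&(W[...,0]>.452)&(W[...,0]<.475)&(W[...,1]>-.19)&(W[...,1]<-.09)
  P=W[m]; print(n,len(P),np.median(P,0) if len(P) else 0)
E
```

```text
58.45 [ 0.4607 -0.1391  0.1568] F [ -1.3  -5.  -12.4] M [-0.88  0.43 -0.07] op 0.099 yaw -0.021
58.95 [ 0.4606 -0.1391  0.1468] F [-3.3 -4.4 -2. ] M [-0.84  0.85 -0.03] op 0.103 yaw -0.0207
59.95 [ 0.3885 -0.0786  0.2984] F [ 0.7 -0.4 -0.4] M [-0.14  0.04 -0.01] op 0.251 yaw -0.0241
60.0 [ 0.3889 -0.0745  0.2979] [-0.6  1.5 -0.1]
s 90 [ 0.46222942 -0.1421141   0.16165914]
sd 78 [ 0.46173013 -0.14825331  0.16257578]
w 278 [ 0.46224809 -0.10147417  0.16147427]
```

View pics/s7.png

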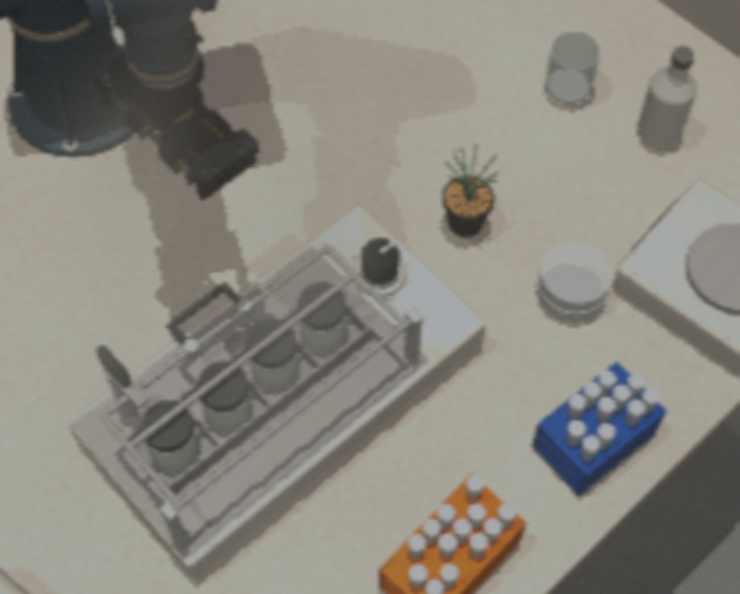

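View pics/sd7.png

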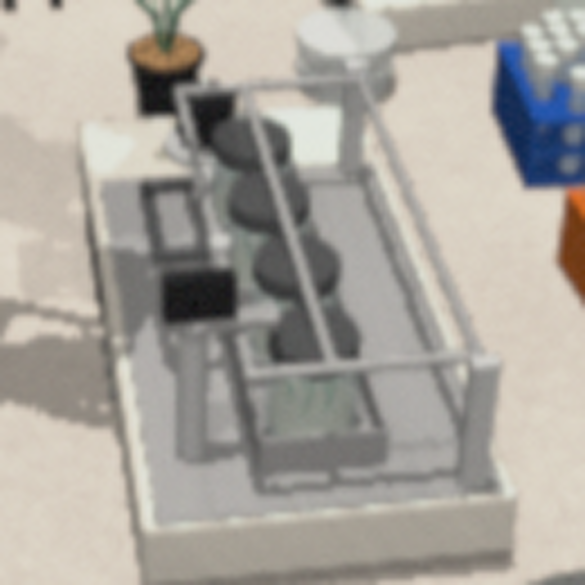

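View pics/w28.png

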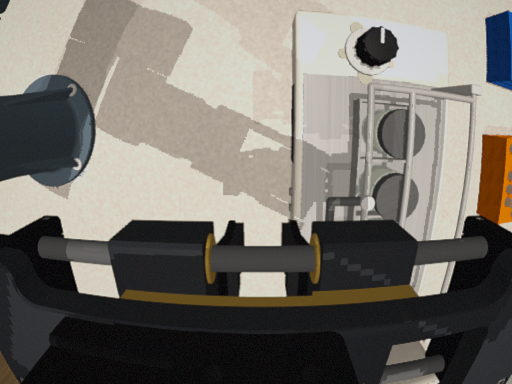

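```bash
python3 -m handwheel '[{"hand":-0.5,"dx":0,"dy":0,"dz":0,"wx":0,"wy":0,"wz":0},{"hand":-0.5,"dx":0,"dy":0,"dz":0,"wx":0,"wy":0,"wz":0}]'; python3 -c "
from rig import hand_in
print(hand_in())"
```

```text
time_s: 60.3
position: [0.3925, -0.0804, 0.2967]
tcp_rot: [[0.021, 1.0, 0.001], [1.0, -0.021, -0.001], [-0.001, 0.001, -1.0]]
force: [-0.1, 0.3, -0.2]
opening: 0.252
the job is handed in; nothing more can be done
None
```

The shaker is ready for a run, and I handed the job in at about 60 s of the 210 s allowed; no verdict was reported.

- **Lock knob:** I rocked it back and forth until it broke free, then turned it anticlockwise to its open stop. Its white line now points along the shaker's +y, about 1.5 rad.
- **Jars:** All four stand upright, one to a bay. I checked this from the cap positions and heights (about 0.145 m) before closing the frame.
- **Frame and turnbutton:** I swung the frame down gently until it met its stop, then turned the button across the front bar to about 1.57 rad.
- **Tug test:** I pulled the handle up slowly to about 12.4 N and held it there for over 0.2 s. The force rose about as fast as the handle's spring stiffness, so the frame was held by the button.
- **Last checks:** After release, the final camera views show the frame level and the button across the bar. The handle is back at its rest height, the other bench items are where they were, and the robot is clear of everything.

None of these checks failed. The pull distance was judged from the force and tool height, because it could not be read directly. One jar placement had to be re-approached with the tool turned half round, to keep the wrist camera away from the frame.

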